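# Re-bush a furniture drilling jig

### The job

Re-bush the drilling jig: slide its keeper by the red grip fully open to the end stop, lift every dark worn bushing out of its bore and put it in the steel tin, and press every new bronze bushing that is there into a bore of its own (any bore) until its shoulder sits flat on the block. Only when all that is done, slide the keeper back until the white stripe on its grip lines up with the white line on the track. Leave the other things on the bench alone.

Things in the scene. Friction and masses are not known exactly. Their poses are not given: they have to be found in the camera images.
- new_a: Loose round bright bronze (new) bushing, 46 mm tall, 0.1 to 0.16 kg. From the foot up: body 34 mm dia, 18 long; shoulder flange 46 dia, 4 thick; thin-walled gripping collar 28 dia, 24 tall, flat top; heavy at the foot. Origin: centre of the foot's underside, z up its axis. Starts upright on the bench at the robot's left; 3 or 4 are present.
- new_b: Loose round bright bronze (new) bushing, 46 mm tall, 0.1 to 0.16 kg. From the foot up: body 34 mm dia, 18 long; shoulder flange 46 dia, 4 thick; thin-walled gripping collar 28 dia, 24 tall, flat top; heavy at the foot. Origin: centre of the foot's underside, z up its axis. Starts upright on the bench at the robot's left; 3 or 4 are present.
- new_c: Loose round bright bronze (new) bushing, 46 mm tall, 0.1 to 0.16 kg. From the foot up: body 34 mm dia, 18 long; shoulder flange 46 dia, 4 thick; thin-walled gripping collar 28 dia, 24 tall, flat top; heavy at the foot. Origin: centre of the foot's underside, z up its axis. Starts upright on the bench at the robot's left; 3 or 4 are present.
- new_d: Loose round bright bronze (new) bushing, 46 mm tall, 0.1 to 0.16 kg. From the foot up: body 34 mm dia, 18 long; shoulder flange 46 dia, 4 thick; thin-walled gripping collar 28 dia, 24 tall, flat top; heavy at the foot. Origin: centre of the foot's underside, z up its axis. Starts upright on the bench at the robot's left; 3 or 4 are present.
- worn_a: Loose round nearly black (worn) bushing, 46 mm tall, 0.1 to 0.16 kg. From the foot up: body 34 mm dia, 18 long; shoulder flange 46 dia, 4 thick; thin-walled gripping collar 28 dia, 24 tall, flat top; heavy at the foot. Origin: centre of the foot's underside, z up its axis. Starts upright in a bore, shoulder 12 mm proud; lifts straight out freely. 1 to 3 are present.
- worn_b: Loose round nearly black (worn) bushing, 46 mm tall, 0.1 to 0.16 kg. From the foot up: body 34 mm dia, 18 long; shoulder flange 46 dia, 4 thick; thin-walled gripping collar 28 dia, 24 tall, flat top; heavy at the foot. Origin: centre of the foot's underside, z up its axis. Starts upright in a bore, shoulder 12 mm proud; lifts straight out freely. 1 to 3 are present.
- worn_c: Loose round nearly black (worn) bushing, 46 mm tall, 0.1 to 0.16 kg. From the foot up: body 34 mm dia, 18 long; shoulder flange 46 dia, 4 thick; thin-walled gripping collar 28 dia, 24 tall, flat top; heavy at the foot. Origin: centre of the foot's underside, z up its axis. Starts upright in a bore, shoulder 12 mm proud; lifts straight out freely. 1 to 3 are present.
- tin: Loose open dark steel tin, 170 (x) x 130 (y) x 42 mm, walls and floor 4 mm, 0.7 kg, on the robot's right; thin ears stick out 17 mm at its x ends. Origin: centre of the underside, z up.
- jig: Drilling jig fixed to the bench. Origin: centre of the underside; y along the row of bores, x away from the keeper. Aluminium bore block 70 (x) x 244 (y) x 30 mm high, centred 20 mm to +x of the origin; at its -x side a blue track 54 mm wide, 250 long, 24 high.
- bore0 (a point): Centre of a bore's mouth in the block's top (30 mm up), jig x 20, y -87 mm. Bore 35.6 mm wide, 2 mm chamfer. A bushing drops in 6 mm, then is tight: a steady push of about 9 to 11 N drives it the last 12 mm; it stays where pushed. Home: shoulder flat on the block, foot 18 mm below this point, collar top 28 mm above it.
- bore1 (a point): Centre of a bore's mouth in the block's top (30 mm up), jig x 20, y -29 mm. Bore 35.6 mm wide, 2 mm chamfer. A bushing drops in 6 mm, then is tight: a steady push of about 9 to 11 N drives it the last 12 mm; it stays where pushed. Home: shoulder flat on the block, foot 18 mm below this point, collar top 28 mm above it.
- bore2 (a point): Centre of a bore's mouth in the block's top (30 mm up), jig x 20, y 29 mm. Bore 35.6 mm wide, 2 mm chamfer. A bushing drops in 6 mm, then is tight: a steady push of about 9 to 11 N drives it the last 12 mm; it stays where pushed. Home: shoulder flat on the block, foot 18 mm below this point, collar top 28 mm above it.
- bore3 (a point): Centre of a bore's mouth in the block's top (30 mm up), jig x 20, y 87 mm. Bore 35.6 mm wide, 2 mm chamfer. A bushing drops in 6 mm, then is tight: a steady push of about 9 to 11 N drives it the last 12 mm; it stays where pushed. Home: shoulder flat on the block, foot 18 mm below this point, collar top 28 mm above it.
- keeper (a joint): Steel keeper sliding along jig y (3 N). 0 = open, at its end stop, tongues midway between bores. 0.029 m = locked: grip's white stripe at the track's white line, tongues over the shoulders' edges. Ends at 0.045. Tongues: 10 mm wide, 6.5 to 10.5 mm above the block, to 17 mm from the bore axes; over a bore they bar a bushing from going home, and close only over shoulders that are home.
- keeper_top (a point): Centre of the top of the keeper's red grip, a block 24 (jig x) x 20 (jig y) mm, 36 mm tall, its top 74.5 mm above the bench; moves with the keeper; axes as the jig's. It stands 67 mm to -x of the row of bores.
- glue: Bystander: yellow glue bottle with red cap, 52 mm diameter, 140 mm tall. Origin: about its underside's centre. Leave it alone.
- wax: Bystander: brass wax can with a pale lid, 72 mm diameter, 45 mm tall. Origin: about its underside's centre. Leave it alone.
- bun_foot: Bystander: turned dark wood furniture foot, 72 mm diameter, 52 mm tall. Origin: about its underside's centre. Leave it alone.
- sanding_block: Bystander: cork sanding block 100 x 50 x 30 mm. Origin: about its underside's centre. Leave it alone.
- brush: Bystander: brush about 190 mm long, lying flat. Origin: about its underside's centre. Leave it alone.
Mind the look-alikes: they are no part of the job. Leave any green look-alike of the new_d alone. What is shaped like the new_b but yellow is not meant.

How it is judged:
On the way, in this order (a step that is already met when the one before it is completed fails the run):
1. the keeper is slid fully open (within 5 mm of its end stop) (value of joint keeper below 0.005 m), for 0.2 s.
2. with the keeper still open (within 8 mm), every worn bushing lies in the tin and every new bushing is home in a bore (((horizontal distance between new_a and bore0 below 0.003 m and z of new_a in the frame of bore0 below -0.016 m) or (horizontal distance between new_a and bore1 below 0.003 m and z of new_a in the frame of bore1 below -0.016 m) or (horizontal distance between new_a and bore2 below 0.003 m and z of new_a in the frame of bore2 below -0.016 m) or (horizontal distance between new_a and bore3 below 0.003 m and z of new_a in the frame of bore3 below -0.016 m)) and angle between each of new_a, new_b, new_c, new_d's own z axis and vertical below 0.08 rad and ((horizontal distance between new_b and bore0 below 0.003 m and z of new_b in the frame of bore0 below -0.016 m) or (horizontal distance between new_b and bore1 below 0.003 m and z of new_b in the frame of bore1 below -0.016 m) or (horizontal distance between new_b and bore2 below 0.003 m and z of new_b in the frame of bore2 below -0.016 m) or (horizontal distance between new_b and bore3 below 0.003 m and z of new_b in the frame of bore3 below -0.016 m)) and ((horizontal distance between new_c and bore0 below 0.003 m and z of new_c in the frame of bore0 below -0.016 m) or (horizontal distance between new_c and bore1 below 0.003 m and z of new_c in the frame of bore1 below -0.016 m) or (horizontal distance between new_c and bore2 below 0.003 m and z of new_c in the frame of bore2 below -0.016 m) or (horizontal distance between new_c and bore3 below 0.003 m and z of new_c in the frame of bore3 below -0.016 m)) and ((horizontal distance between new_d and bore0 below 0.003 m and z of new_d in the frame of bore0 below -0.016 m) or (horizontal distance between new_d and bore1 below 0.003 m and z of new_d in the frame of bore1 below -0.016 m) or (horizontal distance between new_d and bore2 below 0.003 m and z of new_d in the frame of bore2 below -0.016 m) or (horizontal distance between new_d and bore3 below 0.003 m and z of new_d in the frame of bore3 below -0.016 m)) and x of worn_a in the frame of tin between -0.082 and 0.082 m and y of worn_a in the frame of tin between -0.062 and 0.062 m and z of each of worn_a, worn_b, worn_c in the frame of tin below 0.055 m and x of worn_b in the frame of tin between -0.082 and 0.082 m and y of worn_b in the frame of tin between -0.062 and 0.062 m and x of worn_c in the frame of tin between -0.082 and 0.082 m and y of worn_c in the frame of tin between -0.062 and 0.062 m and value of joint keeper below 0.008 m), for 0.2 s.
At the end, for the whole second after the job is handed in: Every new bushing present is upright in a bore (within 3 mm of its axis, tilted less than 4.5 degrees) with its shoulder within 2 mm of the block; every worn bushing present lies in the tin; the keeper is within 5 mm of the lock line; everything is at rest (((horizontal distance between new_a and bore0 below 0.003 m and z of new_a in the frame of bore0 below -0.016 m) or (horizontal distance between new_a and bore1 below 0.003 m and z of new_a in the frame of bore1 below -0.016 m) or (horizontal distance between new_a and bore2 below 0.003 m and z of new_a in the frame of bore2 below -0.016 m) or (horizontal distance between new_a and bore3 below 0.003 m and z of new_a in the frame of bore3 below -0.016 m)) and angle between each of new_a, new_b, new_c, new_d's own z axis and vertical below 0.08 rad and ((horizontal distance between new_b and bore0 below 0.003 m and z of new_b in the frame of bore0 below -0.016 m) or (horizontal distance between new_b and bore1 below 0.003 m and z of new_b in the frame of bore1 below -0.016 m) or (horizontal distance between new_b and bore2 below 0.003 m and z of new_b in the frame of bore2 below -0.016 m) or (horizontal distance between new_b and bore3 below 0.003 m and z of new_b in the frame of bore3 below -0.016 m)) and ((horizontal distance between new_c and bore0 below 0.003 m and z of new_c in the frame of bore0 below -0.016 m) or (horizontal distance between new_c and bore1 below 0.003 m and z of new_c in the frame of bore1 below -0.016 m) or (horizontal distance between new_c and bore2 below 0.003 m and z of new_c in the frame of bore2 below -0.016 m) or (horizontal distance between new_c and bore3 below 0.003 m and z of new_c in the frame of bore3 below -0.016 m)) and ((horizontal distance between new_d and bore0 below 0.003 m and z of new_d in the frame of bore0 below -0.016 m) or (horizontal distance between new_d and bore1 below 0.003 m and z of new_d in the frame of bore1 below -0.016 m) or (horizontal distance between new_d and bore2 below 0.003 m and z of new_d in the frame of bore2 below -0.016 m) or (horizontal distance between new_d and bore3 below 0.003 m and z of new_d in the frame of bore3 below -0.016 m)) and x of worn_a in the frame of tin between -0.082 and 0.082 m and y of worn_a in the frame of tin between -0.062 and 0.062 m and z of each of worn_a, worn_b, worn_c in the frame of tin below 0.055 m and x of worn_b in the frame of tin between -0.082 and 0.082 m and y of worn_b in the frame of tin between -0.062 and 0.062 m and x of worn_c in the frame of tin between -0.082 and 0.082 m and y of worn_c in the frame of tin between -0.062 and 0.062 m and value of joint keeper between 0.024 and 0.034 m and linear speed of each of new_a, new_b, new_c, new_d, worn_a, worn_b, worn_c below 0.02 m/s); the robot touches nothing.
It fails at once if a bystander (glue, wax, furniture foot, sanding block, brush) is moved more than 40 mm (distance of any of glue, wax, bun_foot, sanding_block, brush from where it was at the start of the episode above 0.04 m).
Of new_a, new_b, new_c, new_d only 3 to 4 are there at a start; the rules pass over those that are not, and their reading is None.
Of worn_a, worn_b, worn_c only 1 to 3 are there at a start; the rules pass over those that are not, and their reading is None.
At some moment in a run one of new_a, new_b, new_c, new_d, tin may be knocked a few centimetres aside while the robot is not near it.
It also fails if it takes over 210 s, if anything falls off the work surface, if the arm or the gripper's body presses on something with over 40 N, if the wrist force passes 120 N, or if a joint passes its speed limit or range.

### The arm

A 7-joint arm with a two-finger parallel gripper is mounted at the origin on the work surface. World frame = base frame: x ahead of the robot, y to its left, z up, the work surface at z = 0. Lengths are in m, angles in rad, forces in N, time in s.
With the tool pointing down it reaches from about 0.35 to 0.9 m from the base axis. Payload 8.1 kg.
Tool frame: the origin (TCP) lies on the centre line of the jaws, within the pads' length; the fingertips stand 17 mm ahead of it and the grasp point (between the pads) lies 2 mm behind it; z points along the fingers, y is the direction in which the jaws open and shut (so a half turn about z gives the same grasp; the last joint's range is limited). The gripper opens to 92 mm and grips with 3 to 60 N. Pads are 19 mm wide; open, the fingers measure 130 mm over their backs; the gripper's body (75 mm by 190 mm) begins 47 mm behind the grasp point.
Start: joints at [1.195, 0.434, 0.025, 1.573, -0.012, 1.134, -0.075], TCP at [0.168, -0.602, 0.244] pointing down, gripper open.
Joint ranges: [-2.62, 2.62], [-0.44, 2.09], [-1.27, 1.32], [0.08, 2.57], [-1.32, 4.46], [0.12, 2], [-2.74, 2.74]. Speed limits (rad/s): [2.22, 2.22, 3.01, 3.01, 3.14, 3.14, 3.14].

### API

Orientations are given as a rotation vector (axis times angle).
In Python, from cell import arm, imaging, job gives the robot as it stands.
- The arm moves only by the tool jog_arm, never from a script. Its argument "moves" is a list of rows, each an object with "fingers": the closure, from -1 (fully open) to 1 (shut); "xyz": the shift along the tool's x, y, z in cm, a list of three; "angular": the turn, a rotation vector about the tool's x, y, z in rad, a list of three. In form: [{"fingers": fingers, "xyz": [dx, dy, dz], "angular": [ax, ay, az]}, ...]. A call has 1 to 12 rows; each row is the pose to reach, as a shift and turn from the pose commanded when the call began, along the tool's axes at that moment; what a row does not reach only later rows make up. A row lasts 1/8 s, in which the tool goes at most 62.5 mm and 10.7 degrees, less where a joint would pass 70% of its speed; a pose out of reach is approached as far as the arm can. A call with a gripper value outside its range is refused whole. The fingers move at their own pace and stop on an object; "grip_force" is the grip in N (left out, the last holds). Time passes only in rows, so rows that repeat a pose let the fingers close. It gives the time, the measured TCP pose, the force and the opening at its end, in the units of the state.
- arm.observe(): the state, without advancing time (a new reading comes with each control period).
- imaging.get_image(name): name is "scene" or "side" or "wrist"; returns the picture (400x640x3 uint8, red, green, blue); there is no depth.
- imaging.camera_params(name): a dict with "fx", "fy", "cx", "cy" (pixels), "rvec" (rotation vector, rad) and "tvec" (3), from world to camera coordinates, as OpenCV has them; the wrist camera has in their place "hand_eye" (4x4, takes a point from camera to tool coordinates, whose origin is the TCP and whose axes are the flange's). Camera axes: x right, y down, z forward; pixel columns grow to the right and rows downward; lengths in m; the calibration is good to about 2 mm. A picture is of the moment at which its call begins: read the wrist's pose just before it. camera_params takes no time and is no camera call.
- job.sign_off(): hands the job in, once; it reports no verdict.
The state is a dict: "clock": time; "joints": joint angles; "dq": joint speeds; "joint_efforts": joint torques, N m; "position": TCP position; "ee_rot": TCP orientation; "force": force on the tool from outside, world axes, zero at the start; "ft_torque": the same for the moment, N m; "width": opening from 0.0 (shut) to 1.0 (fully open).
Only numpy, scipy, OpenCV 4.12 (cv2) and the standard library are available. Lean on these libraries where they do the work, as an engineer would, in place of code of your own. Each camera call takes 0.05 s, during which the arm holds its last target. There are 200 camera calls.

## Working session

There is one attempt and no reset: what is moved stays moved. The work goes in short steps, Python scripts to look and compute and a tool call to move; the robot and the scene stay as the last step left them, time stands still between calls to the robot, and variables do not carry over. Pictures are saved under pics/ and viewed, about 12 in all and at most 16, crops included, and the job is handed in when it is done.

Besides the shell and the picture viewer there is one more tool, called after "Request:" by a JSON object that holds its "fn" and its "kwargs", one argument or row to a line. jog_arm: Moves the arm, as the interface text tells. Its arguments: {"type":"object","properties":{"moves":{"type":"array"},"grip_force":{"type":"number"}},"required":["moves"]}

```bash
ls; mkdir -p pics; cat > h.py <<'E'
import numpy as np, cv2
from cell import arm, imaging, job
from scipy.spatial.transform import Rotation as R
def shot(name,fn):
    s=arm.observe(); im=imaging.get_image(name)
    cv2.imwrite('pics/'+fn,cv2.cvtColor(im,cv2.COLOR_RGB2BGR)); return s,im
def cam(name,s=None):
    p=imaging.camera_params(name); K=np.array([[p['fx'],0,p['cx']],[0,p['fy'],p['cy']],[0,0,1]])
    if name=='wrist':
        T=np.eye(4);T[:3,:3]=R.from_rotvec(s['ee_rot']).as_matrix();T[:3,3]=s['position']
        C=np.linalg.inv(T@np.array(p['hand_eye'])); return K,C[:3,:3],C[:3,3]
    return K,R.from_rotvec(p['rvec']).as_matrix(),np.array(p['tvec'])
def px2w(c,uv,z):
    K,Rm,t=c; d=Rm.T@np.linalg.inv(K)@np.array([uv[0],uv[1],1.]); o=-Rm.T@t
    return o+d*(z-o[2])/d[2]
def w2px(c,P):
    K,Rm,t=c; q=K@(Rm@np.asarray(P)+t); return q[:2]/q[2]
E
python3 - <<'E'
from h import *
s=arm.observe(); print({k:np.round(v,3).tolist() for k,v in s.items()})
print(imaging.camera_params('wrist'))
a=[shot(n,n+'0.png')[1] for n in ('scene','side','wrist')]
for n in ('scene','side'): 
    K,Rm,t=cam(n); print(n,K[0,0],-Rm.T@t,Rm[2])
E
```

```text
pics
{'clock': 0.0, 'joints': [1.195, 0.435, 0.025, 1.574, -0.012, 1.134, -0.075], 'dq': [0.001, -0.001, -0.0, -0.001, 0.0, 0.001, -0.0], 'joint_efforts': [-0.001, -66.785, 0.985, -31.446, -0.06, 0.043, 0.0], 'position': [0.168, -0.601, 0.243], 'ee_rot': [-3.111, -0.427, 0.001], 'force': [-0.402, -0.05, 0.083], 'ft_torque': [0.043, 0.04, 0.015], 'width': 0.995}
{'fx': 328.2909197918095, 'fy': 328.2909197918095, 'cx': 310.2772817674433, 'cy': 197.44110061316752, 'hand_eye': array([[ 2.77869145e-04, -9.50135937e-01, -3.11835893e-01,
         8.50456412e-02],
       [ 9.99999833e-01,  4.22207402e-04, -3.95353230e-04,
         1.19177615e-04],
       [ 5.07298734e-04, -3.11835731e-01,  9.50135895e-01,
        -1.41247210e-01],
       [ 0.00000000e+00,  0.00000000e+00,  0.00000000e+00,
         1.00000000e+00]])}
scene 382.08805988380175 [ 0.88869432 -0.50551732  0.76979478] [-0.34664485  0.59562691 -0.72461434]
side 438.09819643785295 [0.42368701 0.87448591 0.98498827] [ 0.11600736 -0.65886796 -0.74325991]
```

View pics/scene0.png

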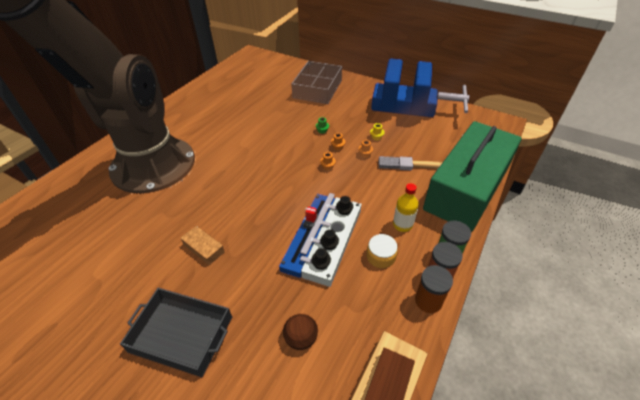

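View pics/side0.png

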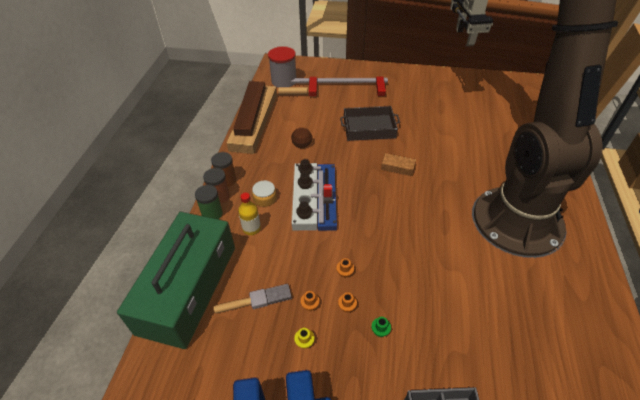

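Three worn bushings sit in the jig, with one bore empty (third from the near end in scene, near (338,227)). There are three bronze bushings, plus yellow and green look-alikes. The tin is at scene (178,330). I'll measure these roughly.

```bash
python3 - <<'E'
from h import *
c=cam('scene');d=cam('side')
def f(n,u,v,z):
    a=px2w(c,u,z)if u else None;b=px2w(d,v,z) if v else None
    print(n,None if a is None else np.round(a[:2],3),None if b is None else np.round(b[:2],3))
f('n1',(327,155),(346,262),.046);f('n2',(338,135),(347,295),.046);f('n3',(367,143),(310,293),.046)
f('w0',(320,254),(305,165),.070);f('w1',(330,235),(305,178),.070);f('w3',(345,201),(305,206),.070)
f('grip',(311,210),(327,187),.0745)
f('tin',(178,330),(370,123),.0)
f('green',(323,122),(381,322),.046);f('yellow',(377,127),(304,333),.046)
# jig block corners top z=.03
f('bl NL',(300,273),(293,229),.03)
f('blk',(356,200),(328,230),.03)
E
python3 -c "
import cv2
a=cv2.imread('pics/scene0.png')[170:290,260:380];b=cv2.imread('pics/side0.png')[150:240,270:360]
cv2.imwrite('pics/c0.png',cv2.hconcat([cv2.resize(a,(400,400),interpolation=2),cv2.resize(b,(400,400),interpolation=2)]))"
```

```text
n1 [0.469 0.247] [0.468 0.249]
n2 [0.452 0.347] [0.454 0.342]
n3 [0.547 0.355] [0.543 0.35 ]
w0 [ 0.634 -0.082] [ 0.63  -0.062]
w1 [ 0.628 -0.024] [ 0.62  -0.008]
w3 [0.609 0.088] [0.601 0.099]
grip [0.552 0.017] [0.551 0.023]
tin [ 0.445 -0.353] [ 0.456 -0.381]
green [0.377 0.384] [0.369 0.399]
yellow [0.541 0.443] [0.539 0.452]
bl NL [ 0.606 -0.125] [0.626 0.153]
blk [0.617 0.14 ] [0.53  0.142]
```

View pics/c0.png

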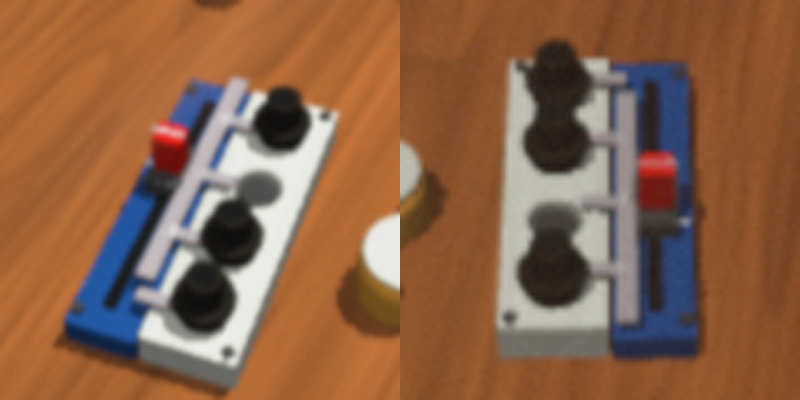

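The keeper's tongues are over the bores, so it is locked or thereabouts. The jig is yawed about +0.15 rad and opens toward -y. I'll write a move calculator and go above the jig.

```bash
cat >> h.py <<'E'
def rel(p,yaw=None,s=None):
    "tool-frame shift (cm) and turn for target TCP p, tool-x yaw, tool down"
    s=s or arm.observe(); M=R.from_rotvec(s['ee_rot']).as_matrix()
    d=M.T@(np.array(p)-s['position'])*100
    out=[np.round(d,2).tolist()]
    if yaw is not None:
        G=np.array([[np.cos(yaw),np.sin(yaw),0],[np.sin(yaw),-np.cos(yaw),0],[0,0,-1]])
        out.append(np.round(R.from_matrix(M.T@G).as_rotvec(),3).tolist())
    return out
E
python3 -c "
from h import *
print(rel((.60,.02,.25),1.717))"
```

```text
[[58.32, -48.24, -0.64], [-0.001, -0.001, -1.444]]
```

Request:
{"fn": "jog_arm", "kwargs": {
  "moves": [
    {"fingers": -1,"xyz": [58.3,-48.2,-0.6],"angular": [0,0,-1.444]},
    {"fingers": -1,"xyz": [58.3,-48.2,-0.6],"angular": [0,0,-1.444]},
    {"fingers": -1,"xyz": [58.3,-48.2,-0.6],"angular": [0,0,-1.444]},
    {"fingers": -1,"xyz": [58.3,-48.2,-0.6],"angular": [0,0,-1.444]},
    {"fingers": -1,"xyz": [58.3,-48.2,-0.6],"angular": [0,0,-1.444]},
    {"fingers": -1,"xyz": [58.3,-48.2,-0.6],"angular": [0,0,-1.444]},
    {"fingers": -1,"xyz": [58.3,-48.2,-0.6],"angular": [0,0,-1.444]},
    {"fingers": -1,"xyz": [58.3,-48.2,-0.6],"angular": [0,0,-1.444]},
    {"fingers": -1,"xyz": [58.3,-48.2,-0.6],"angular": [0,0,-1.444]},
    {"fingers": -1,"xyz": [58.3,-48.2,-0.6],"angular": [0,0,-1.444]},
    {"fingers": -1,"xyz": [58.3,-48.2,-0.6],"angular": [0,0,-1.444]},
    {"fingers": -1,"xyz": [58.3,-48.2,-0.6],"angular": [0,0,-1.444]}
  ]
}}

```text
clock: 1.65
position: [0.5972, 0.0154, 0.2495]
ee_rot: [2.054, 2.377, -0.001]
force: [1.6, -0.6, -0.2]
width: 1.0
```

Request:
{"fn": "jog_arm", "kwargs": {
  "moves": [
    {"fingers": -1,"xyz": [0,0,0],"angular": [0,0,0]},
    {"fingers": -1,"xyz": [0,0,0],"angular": [0,0,0]}
  ]
}}

```text
clock: 1.9
position: [0.596, 0.0137, 0.2491]
ee_rot: [-2.053, -2.377, 0.002]
force: [0.3, -1.5, -0.5]
width: 1.003
```

```bash
python3 -c "
from h import *
s,im=shot('wrist','w1.png');print(s['clock'],np.round(s['position'],4),np.round(s['ee_rot'],3),s['joints'])
print(rel((.60,.02,.25),1.717))"
```

```text
1.9 [0.596  0.0137 0.2491] [-2.053e+00 -2.377e+00  2.000e-03] [ 0.25900233  0.44165944 -0.53292029  1.60375371  0.2391544   1.16312119
 -0.18128632]
[[0.67, 0.52, -0.08], [-0.001, 0.001, -0.002]]
```

View pics/w1.png

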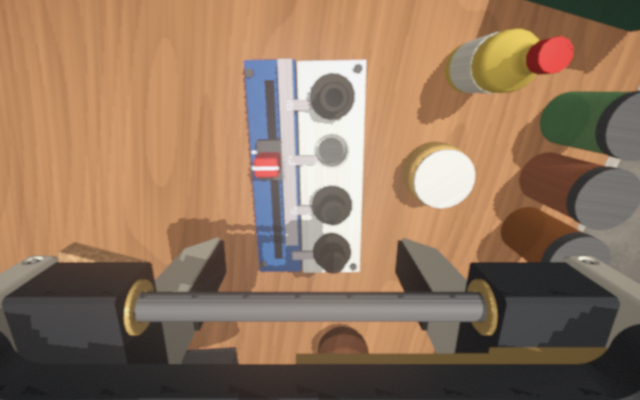

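Wrist view: the block's top corners are about (297,60), (367,60) and (360,272). The empty bore is at (331,150), with worn collars at (334,95), (330,204) and (331,253). The grip stripe is at (265,168) and the track line near (252,153). I'll fit the jig pose.

```bash
cat > fit.py <<'E'
from h import *
from scipy.optimize import least_squares
def jw(q,p): 
    c,s=np.cos(q[2]),np.sin(q[2]); return np.array([q[0]+c*p[0]-s*p[1],q[1]+s*p[0]+c*p[1],p[2]])
def fit(c,obs):
    f=lambda q:np.concatenate([w2px(c,jw(q,p))-u for p,u in obs])
    r=least_squares(f,[.6,0,.15],loss='soft_l1'); return r.x,r.fun.reshape(-1,2)
E
python3 - <<'E'
from fit import *
im=cv2.imread('pics/w1.png'); s=arm.observe(); c=cam('wrist',s)
obs=[((-.015,.122,.03),(297,60)),((.055,.122,.03),(367,60)),((.055,-.122,.03),(360,272)),((.02,.029,.03),(331,150)),
((.02,.087,.07),(334,95)),((.02,-.029,.07),(330,204)),((.02,-.087,.07),(331,251))]
q,res=fit(c,obs); print(np.round(q,4)); print(np.round(res,1).tolist())
for u,z in (((265,167),.0745),((252,153),.024)):
    w=px2w(c,u,z); d=w[:2]-q[:2]; cs,sn=np.cos(q[2]),np.sin(q[2]); print(np.round(w,4),'jig',np.round([cs*d[0]+sn*d[1],-sn*d[0]+cs*d[1]],4))
big=cv2.resize(im[40:290,230:390],None,fx=3,fy=3,interpolation=cv2.INTER_CUBIC)
for x in (.02,):
    for y in (-.087,-.029,.029,.087):
        for z,col in((.03,(0,255,0)),(.07,(0,0,255))):
            u=(w2px(c,jw(q,(x,y,z)))-[230,40]+.5)*3; cv2.drawMarker(big,tuple(int(v) for v in u),col,0,12,1)
for k in ((-.015,.122),(.055,.122),(.055,-.122),(-.015,-.122)):
    u=(w2px(c,jw(q,(*k,.03)))-[230,40]+.5)*3; cv2.drawMarker(big,tuple(int(v) for v in u),(255,0,255),0,12,1)
cv2.imwrite('pics/w1c.png',cv2.resize(big,None,fx=.8,fy=.8))
E
```

```text
[0.5992 0.0057 0.1506]
[[0.4, -1.0], [-0.6, -1.5], [-2.9, -1.6], [-0.3, -0.0], [-0.0, 0.5], [2.1, 8.0], [0.3, 10.5]]
[0.5497 0.0188 0.0745] jig [-0.047   0.0203]
[0.5281 0.0202 0.024 ] jig [-0.0681  0.025 ]
```

View pics/w1c.png

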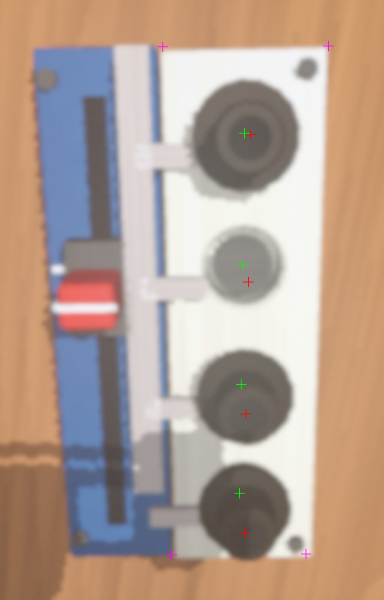

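Jig pose is (0.599, 0.006), yaw 0.151, and the grip's x of -47 mm matches spec. Next I'll grasp the grip.

```bash
cat >> fit.py <<'E'
Q=np.array([.5992,.0057,.1506]); YAW=Q[2]+np.pi/2
E
python3 -c "
from fit import *
p=jw(Q,(-.047,.0203,.063)); print(p,rel(p,YAW))"
```

```text
[0.54968635 0.01871875 0.063     ] [[1.28, -4.45, 18.63], [-0.001, 0.001, -0.006]]
```

Request:
{"fn": "jog_arm", "kwargs": {
  "grip_force": 20,
  "moves": [
    {"fingers": 0,"xyz": [1.3,-4.45,8],"angular": [0,0,-0.006]},
    {"fingers": 0,"xyz": [1.3,-4.45,12],"angular": [0,0,-0.006]},
    {"fingers": 0,"xyz": [1.3,-4.45,12],"angular": [0,0,-0.006]},
    {"fingers": 0,"xyz": [1.3,-4.45,16],"angular": [0,0,-0.006]},
    {"fingers": 0,"xyz": [1.3,-4.45,18.6],"angular": [0,0,-0.006]},
    {"fingers": 0,"xyz": [1.3,-4.45,18.6],"angular": [0,0,-0.006]},
    {"fingers": 0,"xyz": [1.3,-4.45,18.6],"angular": [0,0,-0.006]},
    {"fingers": 1,"xyz": [1.3,-4.45,18.6],"angular": [0,0,-0.006]},
    {"fingers": 1,"xyz": [1.3,-4.45,18.6],"angular": [0,0,-0.006]},
    {"fingers": 1,"xyz": [1.3,-4.45,18.6],"angular": [0,0,-0.006]},
    {"fingers": 1,"xyz": [1.3,-4.45,18.6],"angular": [0,0,-0.006]}
  ]
}}

```text
clock: 3.32
position: [0.5503, 0.0203, 0.0643]
ee_rot: [2.046, 2.384, -0.001]
force: [-2.4, -0.6, 6.6]
width: 0.261
```

Request:
{"fn": "jog_arm", "kwargs": {
  "moves": [
    {"fingers": 1,"xyz": [-0.6,0,0],"angular": [0,0,0]},
    {"fingers": 1,"xyz": [-1.2,0,0],"angular": [0,0,0]},
    {"fingers": 1,"xyz": [-1.8,0,0],"angular": [0,0,0]},
    {"fingers": 1,"xyz": [-2.1,0,0],"angular": [0,0,0]},
    {"fingers": 1,"xyz": [-2.4,0,0],"angular": [0,0,0]},
    {"fingers": 1,"xyz": [-2.6,0,0],"angular": [0,0,0]},
    {"fingers": 1,"xyz": [-2.8,0,0],"angular": [0,0,0]},
    {"fingers": 1,"xyz": [-2.8,0,0],"angular": [0,0,0]},
    {"fingers": 1,"xyz": [-2.8,0,0],"angular": [0,0,0]},
    {"fingers": 1,"xyz": [-2.8,0,0],"angular": [0,0,0]}
  ]
}}

```text
clock: 4.58
position: [0.5539, -0.0015, 0.0643]
ee_rot: [-2.038, -2.386, -0.007]
force: [-5.3, 15.7, 4.4]
width: 0.262
```

```bash
cat >> fit.py <<'E'
def tojig(p):
    d=np.array(p)[:2]-Q[:2]; cs,sn=np.cos(Q[2]),np.sin(Q[2]); return np.round([cs*d[0]+sn*d[1],-sn*d[0]+cs*d[1],p[2]],4)
E
python3 -c "
from fit import *
s=arm.observe();print(tojig(s['position']),s['force'])"
```

```text
[-0.0458 -0.0003  0.0643] [-5.27644025 15.74684353  4.38829922]
```

A 16 N reaction means it's at the end stop. I'll release, rise, and check the tongues and worn bushings.

Request:
{"fn": "jog_arm", "kwargs": {
  "moves": [
    {"fingers": 1,"xyz": [0.4,0,0],"angular": [0,0,0]},
    {"fingers": 0,"xyz": [0.4,0,0],"angular": [0,0,0]},
    {"fingers": 0,"xyz": [0.4,0,0],"angular": [0,0,0]},
    {"fingers": 0,"xyz": [0.4,0,-5],"angular": [0,0,0]},
    {"fingers": 0,"xyz": [0.4,0,-10],"angular": [0,0,0]},
    {"fingers": 0,"xyz": [0.4,4,-14],"angular": [0,0,0]},
    {"fingers": 0,"xyz": [0.4,6,-14],"angular": [0,0,0]},
    {"fingers": 0,"xyz": [0.4,6,-14],"angular": [0,0,0]},
    {"fingers": 0,"xyz": [0.4,6,-14],"angular": [0,0,0]}
  ]
}}

```text
clock: 5.7
position: [0.6122, 0.0053, 0.2028]
ee_rot: [-2.046, -2.382, 0.003]
force: [-1.2, -0.7, -1.6]
width: 0.501
```

```bash
python3 - <<'E'
from fit import *
s,im=shot('wrist','w2.png'); c=cam('wrist',s); print(s['clock'],tojig(s['position']))
im=cv2.imread('pics/w2.png')
for y in (-.087,-.029,.029,.087):
    for z,r,col in((.03,.0178,(0,255,0)),(.07 if y!=.029 else .03,.014,(0,0,255))):
        P=np.array([w2px(c,jw(Q,(.02+r*np.cos(a),y+r*np.sin(a),z))) for a in np.linspace(0,6.3,40)]).astype(int)
        cv2.polylines(im,[P],True,col,1)
for k in ((-.015,.122),(.055,.122),(.055,-.122),(-.015,-.122)): cv2.drawMarker(im,tuple(int(v) for v in w2px(c,jw(Q,(*k,.03)))),(255,0,255),0,8,1)
cv2.imwrite('pics/w2c.png',cv2.resize(im[0:300,160:460],None,fx=2,fy=2,interpolation=2))
for i,y in enumerate((-.087,-.029,.029,.087)): print(i,rel(jw(Q,(.02,y,.068)),YAW,s))
E
```

```text
5.7 [ 0.0128 -0.0023  0.2028]
0 [[-8.47, 0.74, 13.48], [-0.002, 0.0, 0.001]]
1 [[-2.67, 0.75, 13.48], [-0.002, 0.0, 0.001]]
2 [[3.13, 0.75, 13.48], [-0.002, 0.0, 0.001]]
3 [[8.93, 0.76, 13.48], [-0.002, 0.0, 0.001]]
```

View pics/w2c.png

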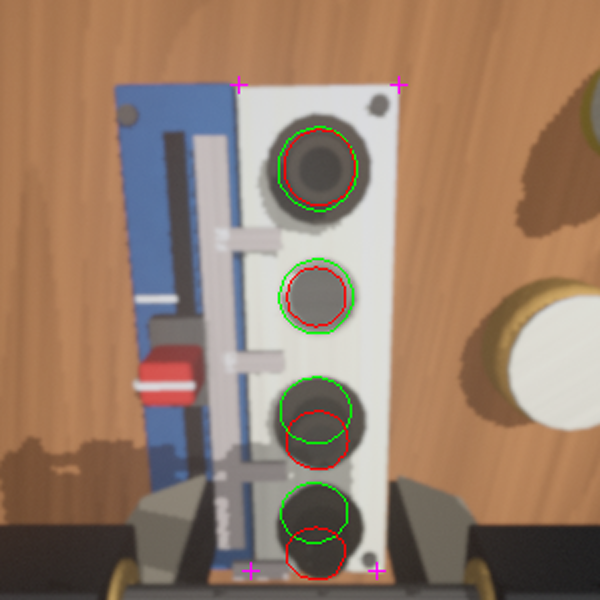

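The fit overlays match, the tongues lie midway (open), and the track line is at crop (157,298). Next I'll pick the worn bushing from bore0.

Request:
{"fn": "jog_arm", "kwargs": {
  "grip_force": 30,
  "moves": [
    {"fingers": 0,"xyz": [-8.45,0.75,0],"angular": [0,0,0]},
    {"fingers": 0,"xyz": [-8.45,0.75,5],"angular": [0,0,0]},
    {"fingers": 0,"xyz": [-8.45,0.75,10],"angular": [0,0,0]},
    {"fingers": 0,"xyz": [-8.45,0.75,13.5],"angular": [0,0,0]},
    {"fingers": 0,"xyz": [-8.45,0.75,13.5],"angular": [0,0,0]},
    {"fingers": 0,"xyz": [-8.45,0.75,13.5],"angular": [0,0,0]},
    {"fingers": 1,"xyz": [-8.45,0.75,13.5],"angular": [0,0,0]},
    {"fingers": 1,"xyz": [-8.45,0.75,13.5],"angular": [0,0,0]},
    {"fingers": 1,"xyz": [-8.45,0.75,13.5],"angular": [0,0,0]},
    {"fingers": 1,"xyz": [-8.45,0.75,11.5],"angular": [0,0,0]},
    {"fingers": 1,"xyz": [-8.45,0.75,7],"angular": [0,0,0]},
    {"fingers": 1,"xyz": [-8.45,0.75,2],"angular": [0,0,0]}
  ]
}}

```text
clock: 7.25
position: [0.6328, -0.0765, 0.1855]
ee_rot: [-2.045, -2.383, 0.001]
force: [1.2, -0.1, -1.3]
width: 0.294
```

```bash
python3 - <<'E'
from fit import *
s=arm.observe(); print(tojig(s['position']),rel((.47,-.30,.22),YAW,s))
E
```

```text
[ 0.0209 -0.0864  0.1855] [[-19.62, -19.48, -3.44], [-0.001, -0.001, 0.002]]
```

Request:
{"fn": "jog_arm", "kwargs": {
  "moves": [
    {"fingers": 1,"xyz": [-17,-19.5,-5],"angular": [0,0,0]},
    {"fingers": 1,"xyz": [-17,-19.5,-5],"angular": [0,0,0]},
    {"fingers": 1,"xyz": [-17,-19.5,-5],"angular": [0,0,0]},
    {"fingers": 1,"xyz": [-17,-19.5,-5],"angular": [0,0,0]},
    {"fingers": 1,"xyz": [-17,-19.5,-5],"angular": [0,0,0]},
    {"fingers": 1,"xyz": [-17,-19.5,-5],"angular": [0,0,0]},
    {"fingers": 1,"xyz": [-17,-19.5,-5],"angular": [0,0,0]}
  ]
}}

```text
clock: 8.12
position: [0.4676, -0.2724, 0.2339]
ee_rot: [-2.043, -2.386, -0.002]
force: [0.0, 0.3, -1.0]
width: 0.296
```

```bash
python3 - <<'E'
from fit import *
s,im=shot('wrist','w3.png'); print(s['clock'],s['position'])
E
```

```text
8.125 [ 0.46757984 -0.27238224  0.23389036]
```

View pics/w3.png

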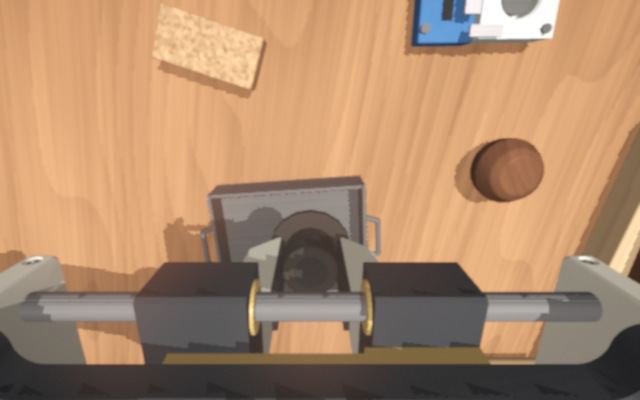

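The tin's far rim runs from (212,190) to (364,179).

```bash
python3 - <<'E'
from fit import *
s=arm.observe(); c=cam('wrist',s)
a=px2w(c,(210,191),.042);b=px2w(c,(365,179),.042); d=b-a; L=np.linalg.norm(d); yaw=np.arctan2(d[1],d[0]); print(a,b,L,yaw)
ctr=(a+b)/2+.065*np.array([np.sin(yaw),-np.cos(yaw),0]); print(ctr)
for dx in (-.05,0,.05):
    t=ctr[:2]+dx*np.array([np.cos(yaw),np.sin(yaw)]); print(dx,t,rel((*t,.055),YAW,s))
E
```

```text
[ 0.36526228 -0.30525891  0.042     ] [ 0.52493272 -0.26697328  0.042     ] 0.1641963461546328 0.23533607505825183
[ 0.46025354 -0.34932444  0.042     ]
-0.05 [ 0.41163174 -0.36098293] [[-7.92, -6.91, 17.86], [0.0, -0.001, 0.004]]
0 [ 0.46025354 -0.34932444] [[-7.52, -1.93, 17.86], [0.0, -0.001, 0.004]]
0.05 [ 0.50887534 -0.33766595] [[-7.11, 3.06, 17.87], [0.0, -0.001, 0.004]]
```

```bash
cat >> fit.py <<'E'
TIN=np.array([.459,-.354,.235])
def tin(x,y,z=.064): return jw(TIN,(x,y,z))
E
python3 - <<'E'
from fit import *
print(rel(tin(-.045,.025),YAW))
E
```

```text
[[-5.82, -6.81, 16.96], [0.0, -0.001, 0.004]]
```

Place in the tin's left rear, then return toward bore1.

Request:
{"fn": "jog_arm", "kwargs": {
  "moves": [
    {"fingers": 1,"xyz": [-5.8,-6.8,4],"angular": [0,0,0]},
    {"fingers": 1,"xyz": [-5.8,-6.8,9],"angular": [0,0,0]},
    {"fingers": 1,"xyz": [-5.8,-6.8,14],"angular": [0,0,0]},
    {"fingers": 1,"xyz": [-5.8,-6.8,17],"angular": [0,0,0]},
    {"fingers": 1,"xyz": [-5.8,-6.8,17],"angular": [0,0,0]},
    {"fingers": 1,"xyz": [-5.8,-6.8,17],"angular": [0,0,0]},
    {"fingers": 0,"xyz": [-5.8,-6.8,17],"angular": [0,0,0]},
    {"fingers": 0,"xyz": [-5.8,-6.8,17],"angular": [0,0,0]},
    {"fingers": 0,"xyz": [-5.8,-6.8,13],"angular": [0,0,0]},
    {"fingers": 0,"xyz": [-5.8,-6.8,6],"angular": [0,0,0]},
    {"fingers": 0,"xyz": [-1,-3,3],"angular": [0,0,0]},
    {"fingers": 0,"xyz": [0,0,3],"angular": [0,0,0]}
  ]
}}

```text
clock: 9.68
position: [0.4683, -0.273, 0.2076]
ee_rot: [2.043, 2.379, 0.002]
force: [0.2, -0.5, 0.7]
width: 0.5
```

```bash
python3 - <<'E'
from fit import *
s=arm.observe(); print(s['width'],s['position'],rel(jw(Q,(.02,-.029,.13)),YAW,s))
E
```

```text
0.49978640372034155 [ 0.46833018 -0.2729541   0.20762926] [[22.69, 19.12, 7.77], [0.005, 0.004, 0.001]]
```

Request:
{"fn": "jog_arm", "kwargs": {
  "moves": [
    {"fingers": 0,"xyz": [22.7,19.1,2],"angular": [0.005,0.004,0]},
    {"fingers": 0,"xyz": [22.7,19.1,2],"angular": [0.005,0.004,0]},
    {"fingers": 0,"xyz": [22.7,19.1,4],"angular": [0.005,0.004,0]},
    {"fingers": 0,"xyz": [22.7,19.1,6],"angular": [0.005,0.004,0]},
    {"fingers": 0,"xyz": [22.7,19.1,7],"angular": [0.005,0.004,0]},
    {"fingers": 0,"xyz": [22.7,19.1,7.8],"angular": [0.005,0.004,0]},
    {"fingers": 0,"xyz": [22.7,19.1,7.8],"angular": [0.005,0.004,0]}
  ]
}}

```text
clock: 10.55
position: [0.6205, -0.0213, 0.1254]
ee_rot: [-2.042, -2.379, 0.004]
force: [0.7, -0.6, 0.4]
width: 0.5
```

```bash
python3 - <<'E'
from fit import *
print(rel(jw(Q,(.02,-.029,.068)),YAW))
E
```

```text
[[0.07, 0.34, 5.74], [-0.006, -0.003, 0.002]]
```

Request:
{"fn": "jog_arm", "kwargs": {
  "moves": [
    {"fingers": 0,"xyz": [0.1,0.35,2],"angular": [0,0,0]},
    {"fingers": 0,"xyz": [0.1,0.35,5.7],"angular": [0,0,0]},
    {"fingers": 0,"xyz": [0.1,0.35,5.7],"angular": [0,0,0]},
    {"fingers": 1,"xyz": [0.1,0.35,5.7],"angular": [0,0,0]},
    {"fingers": 1,"xyz": [0.1,0.35,5.7],"angular": [0,0,0]},
    {"fingers": 1,"xyz": [0.1,0.35,5.7],"angular": [0,0,0]},
    {"fingers": 1,"xyz": [0.1,0.35,3.7],"angular": [0,0,0]},
    {"fingers": 1,"xyz": [0.1,0.35,-2],"angular": [0,0,0]},
    {"fingers": 1,"xyz": [0.1,0.35,-5.5],"angular": [0,0,0]},
    {"fingers": 1,"xyz": [0.1,0.35,-5.5],"angular": [0,0,0]}
  ]
}}

```text
clock: 11.8
position: [0.6264, -0.019, 0.1853]
ee_rot: [-2.045, -2.383, -0.005]
force: [-0.0, 0.6, -1.0]
width: 0.297
```

```bash
python3 - <<'E'
from fit import *
s=arm.observe();print(s['width'],s['force'],s['position'],rel(tin(.045,.025,.17),YAW,s))
E
```

```text
0.2970241113284275 [-0.00538499  0.64349368 -1.01376023] [ 0.62638586 -0.01900519  0.18525289] [[-27.72, -17.34, 1.41], [0.001, -0.003, 0.001]]
```

Request:
{"fn": "jog_arm", "kwargs": {
  "moves": [
    {"fingers": 1,"xyz": [-27.7,-17.3,-1],"angular": [0,0,0]},
    {"fingers": 1,"xyz": [-27.7,-17.3,-1],"angular": [0,0,0]},
    {"fingers": 1,"xyz": [-27.7,-17.3,-1],"angular": [0,0,0]},
    {"fingers": 1,"xyz": [-27.7,-17.3,0],"angular": [0,0,0]},
    {"fingers": 1,"xyz": [-27.7,-17.3,1.4],"angular": [0,0,0]},
    {"fingers": 1,"xyz": [-27.7,-17.3,1.4],"angular": [0,0,0]},
    {"fingers": 1,"xyz": [-27.7,-17.3,1.4],"angular": [0,0,0]}
  ]
}}

```text
clock: 12.68
position: [0.4943, -0.3201, 0.1658]
ee_rot: [-2.044, -2.375, 0.002]
force: [0.6, 0.3, -0.9]
width: 0.297
```

```bash
python3 - <<'E'
from fit import *
s,im=shot('wrist','w4.png');print(s['width'],s['position'],rel(tin(.045,.025),YAW,s))
shot('side','s4.png')
a=cv2.imread('pics/side0.png')[90:160,320:430];b=cv2.imread('pics/s4.png')[90:160,320:430]
cv2.imwrite('pics/s4c.png',cv2.vconcat([cv2.resize(a,(440,280)),cv2.resize(b,(440,280))]))
E
```

```text
0.29743456768457543 [ 0.4943281  -0.32011826  0.16583912] [[0.0, 0.34, 10.18], [-0.006, -0.005, -0.001]]
```

View pics/s4c.png

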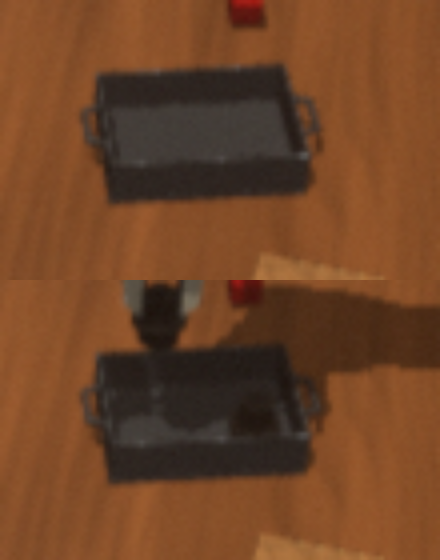

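The tin hasn't moved and the first worn bushing is inside. Next I'll release the second.

Request:
{"fn": "jog_arm", "kwargs": {
  "moves": [
    {"fingers": 1,"xyz": [0,0.3,5],"angular": [0,0,0]},
    {"fingers": 1,"xyz": [0,0.3,10.2],"angular": [0,0,0]},
    {"fingers": 1,"xyz": [0,0.3,10.2],"angular": [0,0,0]},
    {"fingers": 1,"xyz": [0,0.3,10.2],"angular": [0,0,0]},
    {"fingers": 0,"xyz": [0,0.3,10.2],"angular": [0,0,0]},
    {"fingers": 0,"xyz": [0,0.3,10.2],"angular": [0,0,0]},
    {"fingers": 0,"xyz": [0,0.3,6],"angular": [0,0,0]},
    {"fingers": 0,"xyz": [0,0.3,0],"angular": [0,0,0]},
    {"fingers": 0,"xyz": [0,0.3,-3],"angular": [0,0,0]},
    {"fingers": 0,"xyz": [0,0.3,-3],"angular": [0,0,0]}
  ]
}}

```text
clock: 14.02
position: [0.5002, -0.3199, 0.2001]
ee_rot: [2.047, 2.383, -0.0]
force: [1.1, -0.3, -0.6]
width: 0.5
```

```bash
python3 - <<'E'
from fit import *
s=arm.observe(); print(s['width'],s['position'],rel(jw(Q,(.02,.087,.14)),YAW,s))
E
```

```text
0.5002279921870267 [ 0.50019261 -0.31986779  0.20014664] [[39.39, 16.71, 6.0], [-0.0, 0.0, 0.001]]
```

Request:
{"fn": "jog_arm", "kwargs": {
  "moves": [
    {"fingers": 0,"xyz": [39.4,16.7,1],"angular": [0,0,0]},
    {"fingers": 0,"xyz": [39.4,16.7,1],"angular": [0,0,0]},
    {"fingers": 0,"xyz": [39.4,16.7,1],"angular": [0,0,0]},
    {"fingers": 0,"xyz": [39.4,16.7,2],"angular": [0,0,0]},
    {"fingers": 0,"xyz": [39.4,16.7,4],"angular": [0,0,0]},
    {"fingers": 0,"xyz": [39.4,16.7,6],"angular": [0,0,0]},
    {"fingers": 0,"xyz": [39.4,16.7,6],"angular": [0,0,0]},
    {"fingers": 0,"xyz": [39.4,16.7,6],"angular": [0,0,0]},
    {"fingers": 0,"xyz": [39.4,16.7,6],"angular": [0,0,0]}
  ]
}}

```text
clock: 15.15
position: [0.6031, 0.0953, 0.1363]
ee_rot: [-2.041, -2.379, 0.004]
force: [-0.6, -1.0, -0.1]
width: 0.502
```

```bash
python3 - <<'E'
from fit import *
print(rel(jw(Q,(.02,.087,.068)),YAW))
E
```

```text
[[-0.13, 0.31, 6.83], [-0.007, -0.003, 0.002]]
```

Request:
{"fn": "jog_arm", "kwargs": {
  "moves": [
    {"fingers": 0,"xyz": [-0.1,0.3,3],"angular": [0,0,0]},
    {"fingers": 0,"xyz": [-0.1,0.3,6.8],"angular": [0,0,0]},
    {"fingers": 0,"xyz": [-0.1,0.3,6.8],"angular": [0,0,0]},
    {"fingers": 1,"xyz": [-0.1,0.3,6.8],"angular": [0,0,0]},
    {"fingers": 1,"xyz": [-0.1,0.3,6.8],"angular": [0,0,0]},
    {"fingers": 1,"xyz": [-0.1,0.3,6.8],"angular": [0,0,0]},
    {"fingers": 1,"xyz": [-0.1,0.3,4.8],"angular": [0,0,0]},
    {"fingers": 1,"xyz": [-0.1,0.3,-1],"angular": [0,0,0]},
    {"fingers": 1,"xyz": [-0.1,0.3,-4.5],"angular": [0,0,0]},
    {"fingers": 1,"xyz": [-0.1,0.3,-4.5],"angular": [0,0,0]}
  ]
}}

```text
clock: 16.4
position: [0.6088, 0.0961, 0.1867]
ee_rot: [-2.045, -2.382, -0.007]
force: [-0.7, -0.2, -1.4]
width: 0.294
```

```bash
python3 - <<'E'
from fit import *
s=arm.observe();print(s['width'],s['force'],s['position'],rel(tin(.0,-.03,.18),YAW,s))
E
```

```text
0.2941166048158938 [-0.66271702 -0.16898947 -1.3876226 ] [0.60880925 0.09607358 0.18672961] [[-45.21, -21.38, 0.43], [0.002, -0.004, 0.001]]
```

Request:
{"fn": "jog_arm", "kwargs": {
  "moves": [
    {"fingers": 1,"xyz": [-45.2,-21.4,-1],"angular": [0,0,0]},
    {"fingers": 1,"xyz": [-45.2,-21.4,-1],"angular": [0,0,0]},
    {"fingers": 1,"xyz": [-45.2,-21.4,-1],"angular": [0,0,0]},
    {"fingers": 1,"xyz": [-45.2,-21.4,-1],"angular": [0,0,0]},
    {"fingers": 1,"xyz": [-45.2,-21.4,-1],"angular": [0,0,0]},
    {"fingers": 1,"xyz": [-45.2,-21.4,0],"angular": [0,0,0]},
    {"fingers": 1,"xyz": [-45.2,-21.4,0],"angular": [0,0,0]},
    {"fingers": 1,"xyz": [-45.2,-21.4,0],"angular": [0,0,0]},
    {"fingers": 1,"xyz": [-45.2,-21.4,0],"angular": [0,0,0]},
    {"fingers": 1,"xyz": [-45.2,-21.4,0],"angular": [0,0,0]}
  ]
}}

```text
clock: 17.65
position: [0.4635, -0.3835, 0.181]
ee_rot: [-2.042, -2.377, 0.001]
force: [0.1, 2.0, -1.6]
width: 0.293
```

```bash
python3 - <<'E'
from fit import *
s,_=shot('side','s5.png');print(s['width'],s['position'],rel(tin(0,-.03),YAW,s))
a=cv2.imread('pics/s4.png')[90:160,320:430];b=cv2.imread('pics/s5.png')[90:160,320:430]
print([cv2.phaseCorrelate(np.float32(cv2.cvtColor(a[50:],6)),np.float32(cv2.cvtColor(b[50:],6)))])
E
```

```text
0.292891796851153 [ 0.4635326  -0.38353898  0.18100161] [[-0.06, 0.31, 11.7], [-0.005, -0.005, 0.001]]
[((-0.038455878311566494, -0.03287204205394367), 0.9693666088581085)]
```

Request:
{"fn": "jog_arm", "kwargs": {
  "moves": [
    {"fingers": 1,"xyz": [0,0.3,5],"angular": [0,0,0]},
    {"fingers": 1,"xyz": [0,0.3,10],"angular": [0,0,0]},
    {"fingers": 1,"xyz": [0,0.3,11.7],"angular": [0,0,0]},
    {"fingers": 1,"xyz": [0,0.3,11.7],"angular": [0,0,0]},
    {"fingers": 0,"xyz": [0,0.3,11.7],"angular": [0,0,0]},
    {"fingers": 0,"xyz": [0,0.3,11.7],"angular": [0,0,0]},
    {"fingers": 0,"xyz": [0,0.3,8],"angular": [0,0,0]},
    {"fingers": 0,"xyz": [0,0.3,2],"angular": [0,0,0]},
    {"fingers": 0,"xyz": [0,0.3,-4],"angular": [0,0,0]},
    {"fingers": 0,"xyz": [0,0.3,-4],"angular": [0,0,0]}
  ]
}}

```text
clock: 18.95
position: [0.47, -0.3851, 0.2281]
ee_rot: [2.044, 2.38, -0.001]
force: [-0.6, -0.9, -0.5]
width: 0.5
```

```bash
python3 - <<'E'
from fit import *
s=arm.observe(); print(s['width'],s['position'],rel((.48,.27,.22),YAW,s))
E
```

```text
0.49952762577318 [ 0.47001691 -0.38505984  0.22805819] [[64.61, 10.88, 0.58], [0.003, 0.004, 0.001]]
```

Request:
{"fn": "jog_arm", "kwargs": {
  "moves": [
    {"fingers": -0.1,"xyz": [64.6,10.9,0.6],"angular": [0,0,0]},
    {"fingers": -0.1,"xyz": [64.6,10.9,0.6],"angular": [0,0,0]},
    {"fingers": -0.1,"xyz": [64.6,10.9,0.6],"angular": [0,0,0]},
    {"fingers": -0.1,"xyz": [64.6,10.9,0.6],"angular": [0,0,0]},
    {"fingers": -0.1,"xyz": [64.6,10.9,0.6],"angular": [0,0,0]},
    {"fingers": -0.1,"xyz": [64.6,10.9,0.6],"angular": [0,0,0]},
    {"fingers": -0.1,"xyz": [64.6,10.9,0.6],"angular": [0,0,0]},
    {"fingers": -0.1,"xyz": [64.6,10.9,0.6],"angular": [0,0,0]},
    {"fingers": -0.1,"xyz": [64.6,10.9,0.6],"angular": [0,0,0]},
    {"fingers": -0.1,"xyz": [64.6,10.9,0.6],"angular": [0,0,0]},
    {"fingers": -0.1,"xyz": [64.6,10.9,0.6],"angular": [0,0,0]},
    {"fingers": -0.1,"xyz": [64.6,10.9,0.6],"angular": [0,0,0]}
  ]
}}

```text
clock: 20.45
position: [0.476, 0.2742, 0.2174]
ee_rot: [-2.036, -2.383, 0.0]
force: [-0.3, -0.5, -0.5]
width: 0.548
```

```bash
python3 - <<'E'
from fit import *
s,im=shot('wrist','w6.png'); print(s['clock'],s['position'],s['ee_rot'])
E
```

```text
20.45 [0.47600218 0.27423504 0.21741486] [-2.03624798e+00 -2.38256158e+00  1.63322752e-04]
```

View pics/w6.png

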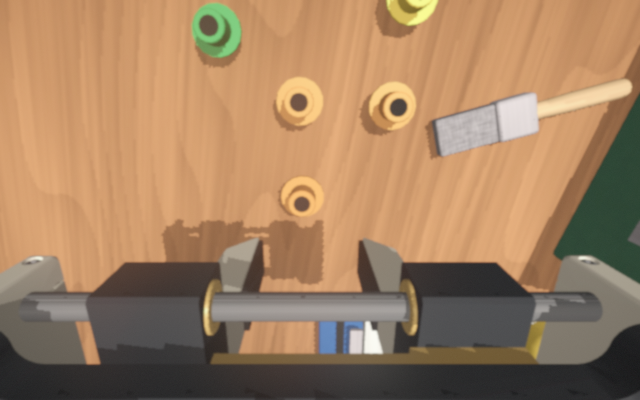

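The bronze bushings' collar holes are at about (302,203), (299,102) and (399,106); green and yellow are separate. I'll write a silhouette-based locator.

```bash
cat > loc.py <<'E'
from fit import *
def sil(c,x,y,z0=0):
    P=[w2px(c,(x+r*np.cos(a),y+r*np.sin(a),z0+z)) for r,z in((.017,0),(.017,.018),(.023,.018),(.023,.022),(.014,.022),(.014,.046)) for a in np.linspace(0,6.28,60)]
    h=cv2.convexHull(np.float32(P)); m=cv2.moments(h); return np.array([m['m10'],m['m01']])/m['m00'],m['m00']
def bronze(fn,c,hue=(8,20),zone=None):
    hsv=cv2.cvtColor(cv2.imread(fn),cv2.COLOR_BGR2HSV); m=cv2.inRange(hsv,(hue[0],125,130),(hue[1],255,255))
    m=cv2.morphologyEx(m,cv2.MORPH_OPEN,np.ones((3,3))); out=[]
    for k in cv2.findContours(m,cv2.RETR_EXTERNAL,cv2.CHAIN_APPROX_NONE)[0]:
        if cv2.contourArea(k)<300: continue
        h=cv2.convexHull(k); mm=cv2.moments(h); u=np.array([mm['m10'],mm['m01']])/mm['m00']
        if u[1]>260: continue
        w=px2w(c,u,.025)[:2]
        r=least_squares(lambda q:sil(c,*q)[0]-u,w); out.append((np.round(u,1).tolist(),np.round(r.x,4).tolist(),round(mm['m00']),round(sil(c,*r.x)[1])))
    return out
E
python3 - <<'E'
from loc import *
s=arm.observe(); c=cam('wrist',s)
im=cv2.cvtColor(cv2.imread('pics/w6.png'),cv2.COLOR_BGR2HSV)
for u in ((302,184),(285,95),(376,108),(200,150)): print(im[u[1],u[0]])
for o in bronze('pics/w6.png',c): print(o)
for u in ((302,203),(299,102),(399,106)): print(px2w(c,u,.044)[:2])
E
```

```text
[ 16 136 227]
[ 17 126 245]
[ 15 146 198]
[ 14 119 214]
([247.4, 245.3], [0.4178, 0.1802], 8004, 1357)
([300.1, 196.2], [0.4683, 0.2464], 1544, 1398)
([288.3, 116.0], [0.4445, 0.3281], 774, 1712)
([378.2, 113.7], [0.5329, 0.3441], 1290, 1748)
([217.8, 56.5], [0.3708, 0.3723], 650, 2035)
([587.4, 152.8], [0.7521, 0.3392], 11267, 2288)
([586.0, 20.8], [0.7012, 0.4536], 1584, 3037)
([478.2, 40.1], [0.6098, 0.4234], 682, 2336)
([391.8, 20.7], [0.5272, 0.4273], 1003, 2248)
[0.47091516 0.24753309]
[0.45382567 0.3443725 ]
[0.54556039 0.35506745]
```

```bash
cat >> loc.py <<'E'
def holes(fn,c,near,z=.046,win=14):
    g=cv2.imread(fn).max(2).astype(float); o=[]
    for u in near:
        x,y=int(u[0]),int(u[1]); p=g[y-win:y+win+1,x-win:x+win+1]; m=(p<110)
        n,l,st,ce=cv2.connectedComponentsWithStats(m.astype(np.uint8)); k=1+np.argmax(st[1:,4])
        q=ce[k]+[x-win,y-win]; o.append((q.round(1).tolist(),int(st[k,4]),px2w(c,q,z)[:2].round(4).tolist()))
    return o
E
python3 - <<'E'
from loc import *
s=arm.observe(); c=cam('wrist',s)
for o in holes('pics/w6.png',c,((302,203),(299,102),(399,106))): print(o); t=o[2]; print(rel((*t,.044),YAW,s), rel((*t,.18),YAW,s))
E
```

```text
Traceback (most recent call last):
  File "loc.py", line 19, in holes
    n,l,st,ce=cv2.connectedComponentsWithStats(m.astype(np.uint8)); k=1+np.argmax(st[1:,4])
                                                                        ~~~~~~~~~^^^^^^^^^^
ValueError: attempt to get argmax of an empty sequence
```

```bash
sed -i 's/m=(p<110)/m=(p<(p.min()+np.median(p))\/2)/' loc.py
python3 - <<'E'
from loc import *
s=arm.observe(); c=cam('wrist',s)
for o in holes('pics/w6.png',c,((302,203),(299,102),(399,106))): print(o); t=o[2]; print(rel((*t,.044),YAW,s))
# where dark disc lies: expected pixel size of r=10mm hole
print(w2px(c,(.48,.2475,.046))-w2px(c,(.46,.2475,.046)))
E
```

```text
([301.4, 203.7], 166, [0.4704, 0.2474])
[[-2.4, -0.89, 17.31], [-0.005, -0.004, 0.003]]
([298.3, 102.0], 234, [0.4532, 0.3444])
[[7.45, -1.1, 17.35], [-0.005, -0.004, 0.003]]
([398.1, 107.0], 228, [0.5444, 0.3541])
[[7.01, 8.06, 17.3], [-0.005, -0.004, 0.003]]
[19.64031761  2.92225141]
```

Request:
{"fn": "jog_arm", "kwargs": {
  "grip_force": 45,
  "moves": [
    {"fingers": -0.1,"xyz": [-2.4,-0.9,6],"angular": [-0.005,-0.004,0.003]},
    {"fingers": -0.1,"xyz": [-2.4,-0.9,11],"angular": [-0.005,-0.004,0.003]},
    {"fingers": -0.1,"xyz": [-2.4,-0.9,11],"angular": [-0.005,-0.004,0.003]},
    {"fingers": -0.1,"xyz": [-2.4,-0.9,11],"angular": [-0.005,-0.004,0.003]}
  ]
}}

```text
clock: 21.0
position: [0.4721, 0.2467, 0.1091]
ee_rot: [2.051, 2.379, 0.003]
force: [0.9, 0.2, -0.2]
width: 0.552
```

```bash
python3 - <<'E'
from loc import *
s=arm.observe(); print(s['position'],rel((.4704,.2474,.044),YAW,s))
E
```

```text
[0.4720899  0.24672599 0.1090782 ] [[0.09, -0.17, 6.51], [0.002, -0.001, -0.002]]
```

Request:
{"fn": "jog_arm", "kwargs": {
  "moves": [
    {"fingers": -0.1,"xyz": [0.1,-0.15,4],"angular": [0,0,0]},
    {"fingers": -0.1,"xyz": [0.1,-0.15,6.5],"angular": [0,0,0]},
    {"fingers": -0.1,"xyz": [0.1,-0.15,6.5],"angular": [0,0,0]},
    {"fingers": 1,"xyz": [0.1,-0.15,6.5],"angular": [0,0,0]},
    {"fingers": 1,"xyz": [0.1,-0.15,6.5],"angular": [0,0,0]},
    {"fingers": 1,"xyz": [0.1,-0.15,6.5],"angular": [0,0,0]}
  ]
}}

```text
clock: 21.75
position: [0.4703, 0.2477, 0.0435]
ee_rot: [2.05, 2.38, 0.003]
force: [-0.0, -0.9, 8.1]
width: 0.296
```

```bash
python3 - <<'E'
from loc import *
s=arm.observe(); print(s['position'],s['width'],s['force'])
print(rel(jw(Q,(.02,.029,.13)),YAW,s))
E
```

```text
[0.47030653 0.24771494 0.04345763] 0.2960716222680186 [-0.03895617 -0.87541181  8.12449676]
[[-22.94, 11.17, -8.65], [0.002, -0.001, -0.002]]
```

Request:
{"fn": "jog_arm", "kwargs": {
  "moves": [
    {"fingers": 1,"xyz": [0,0,-6],"angular": [0,0,0]},
    {"fingers": 1,"xyz": [0,0,-10],"angular": [0,0,0]},
    {"fingers": 1,"xyz": [-22.9,11.2,-11],"angular": [0,0,0]},
    {"fingers": 1,"xyz": [-22.9,11.2,-11],"angular": [0,0,0]},
    {"fingers": 1,"xyz": [-22.9,11.2,-11],"angular": [0,0,0]},
    {"fingers": 1,"xyz": [-22.9,11.2,-11],"angular": [0,0,0]},
    {"fingers": 1,"xyz": [-22.9,11.2,-10],"angular": [0,0,0]},
    {"fingers": 1,"xyz": [-22.9,11.2,-8.6],"angular": [0,0,0]},
    {"fingers": 1,"xyz": [-22.9,11.2,-8.6],"angular": [0,0,0]},
    {"fingers": 1,"xyz": [-22.9,11.2,-8.6],"angular": [0,0,0]}
  ]
}}

```text
clock: 23.0
position: [0.6137, 0.0392, 0.1286]
ee_rot: [-2.047, -2.383, -0.0]
force: [0.3, 0.2, -1.4]
width: 0.289
```

```bash
python3 - <<'E'
from loc import *
s,_=shot('wrist','w7.png'); c=cam('wrist',s); print(s['position'],s['width'],s['force'])
print(rel(jw(Q,(.02,.029,.079)),YAW,s))
im=cv2.imread('pics/w7.png')
M=R.from_rotvec(s['ee_rot']).as_matrix()
for r,z,col in((.014,.002,(0,0,255)),(.023,-.022,(0,255,0)),(.017,-.0435,(255,0,0))):
    P=np.array([w2px(c,s['position']+M@np.array([r*np.cos(a),r*np.sin(a),-z])) for a in np.linspace(0,6.3,50)]).astype(int); cv2.polylines(im,[P],True,col,1)
cv2.imwrite('pics/w7c.png',cv2.resize(im[120:300,200:440],None,fx=3,fy=3,interpolation=2))
E
```

```text
[0.6136514  0.03924664 0.12855369] 0.2894019730833104 [ 0.3385791   0.18221305 -1.44581435]
[[-0.2, 0.07, 4.96], [-0.0, -0.0, 0.001]]
```

View pics/w7c.png

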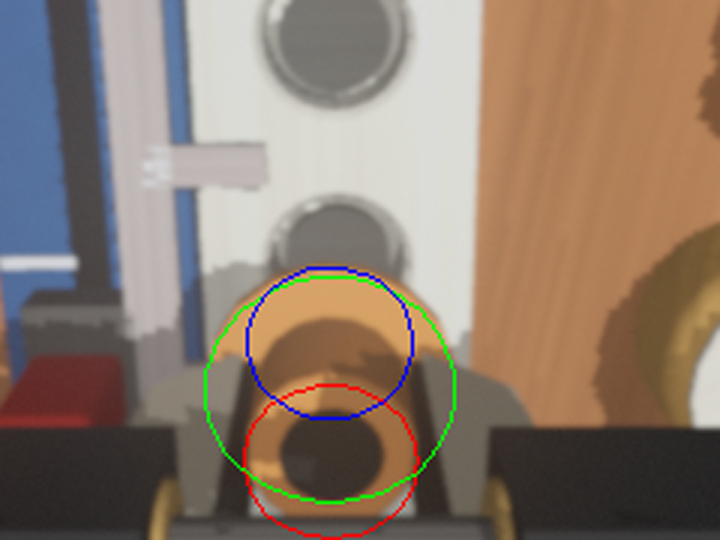

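The held bushing sits about 1 mm toward +x of the tool frame model, within chamfer tolerance. I'll descend gently with a small correction and watch the force.

Request:
{"fn": "jog_arm", "kwargs": {
  "moves": [
    {"fingers": 1,"xyz": [-0.25,0.07,3],"angular": [0,0,0]},
    {"fingers": 1,"xyz": [-0.25,0.07,4.6],"angular": [0,0,0]},
    {"fingers": 1,"xyz": [-0.25,0.07,5.2],"angular": [0,0,0]},
    {"fingers": 1,"xyz": [-0.25,0.07,5.6],"angular": [0,0,0]},
    {"fingers": 1,"xyz": [-0.25,0.07,5.8],"angular": [0,0,0]},
    {"fingers": 1,"xyz": [-0.25,0.07,5.8],"angular": [0,0,0]}
  ]
}}

```text
clock: 23.8
position: [0.6155, 0.0352, 0.0707]
ee_rot: [2.05, 2.38, 0.0]
force: [1.2, 0.5, -1.7]
width: 0.295
```

```bash
python3 - <<'E'
from loc import *
s=arm.observe(); print(tojig(s['position']),s['force'],s['ft_torque'])
E
```

```text
[0.0205 0.0267 0.0707] [ 1.20141888  0.49068731 -1.66431584] [-0.04914577 -0.05014873  0.00232727]
```

Request:
{"fn": "jog_arm", "kwargs": {
  "moves": [
    {"fingers": 1,"xyz": [0.1,0,0.3],"angular": [0,0,0]},
    {"fingers": 1,"xyz": [0.1,0,0.5],"angular": [0,0,0]},
    {"fingers": 1,"xyz": [0.1,0,0.7],"angular": [0,0,0]},
    {"fingers": 1,"xyz": [0.1,0,0.9],"angular": [0,0,0]}
  ]
}}

```text
clock: 24.3
position: [0.6156, 0.0359, 0.0624]
ee_rot: [2.05, 2.379, 0.001]
force: [-2.8, -1.6, 9.6]
width: 0.292
```

```bash
python3 - <<'E'
from loc import *
s=arm.observe(); print(tojig(s['position']),s['force'],s['ft_torque'],s['width'])
E
```

```text
[0.0208 0.0274 0.0624] [-2.83133898 -1.56864987  9.56914678] [-0.41983938  0.55769245  0.03328039] 0.29199664167577044
```

Request:
{"fn": "jog_arm", "kwargs": {
  "moves": [
    {"fingers": 1,"xyz": [0,0,0.2],"angular": [0,0,0]},
    {"fingers": 1,"xyz": [0,0,0.4],"angular": [0,0,0]},
    {"fingers": 1,"xyz": [0,0,0.6],"angular": [0,0,0]},
    {"fingers": 1,"xyz": [0,0,0.7],"angular": [0,0,0]},
    {"fingers": 1,"xyz": [0,0,0.8],"angular": [0,0,0]},
    {"fingers": 1,"xyz": [0,0,0.8],"angular": [0,0,0]}
  ]
}}

```text
clock: 25.05
position: [0.6157, 0.0359, 0.0554]
ee_rot: [2.049, 2.379, 0.0]
force: [-6.3, -2.1, 19.6]
width: 0.295
```

```bash
python3 - <<'E'
from loc import *
s=arm.observe(); print(tojig(s['position']),s['force'],s['ft_torque'],s['width'])
E
```

```text
[0.0208 0.0274 0.0554] [-6.34235681 -2.11978768 19.64149089] [-0.58980077  1.29482485  0.00972196] 0.29483044718160567
```

Home: 19.6 N at a TCP height of 0.0554, as predicted. I'll release with a small opening and go for the next new bushing.

Request:
{"fn": "jog_arm", "kwargs": {
  "moves": [
    {"fingers": 0.25,"xyz": [0,0,-0.1],"angular": [0,0,0]},
    {"fingers": 0.25,"xyz": [0,0,-0.1],"angular": [0,0,0]},
    {"fingers": 0.25,"xyz": [0,0,-2],"angular": [0,0,0]},
    {"fingers": -0.1,"xyz": [0,0,-8],"angular": [0,0,0]},
    {"fingers": -0.1,"xyz": [0,0,-14],"angular": [0,0,0]},
    {"fingers": -0.1,"xyz": [22,-11,-16],"angular": [0,0,0]},
    {"fingers": -0.1,"xyz": [22,-11,-16],"angular": [0,0,0]},
    {"fingers": -0.1,"xyz": [22,-11,-16],"angular": [0,0,0]},
    {"fingers": -0.1,"xyz": [22,-11,-16],"angular": [0,0,0]},
    {"fingers": -0.1,"xyz": [22,-11,-16],"angular": [0,0,0]},
    {"fingers": -0.1,"xyz": [22,-11,-16],"angular": [0,0,0]},
    {"fingers": -0.1,"xyz": [22,-11,-16],"angular": [0,0,0]}
  ]
}}

```text
clock: 26.55
position: [0.4746, 0.2361, 0.2134]
ee_rot: [2.052, 2.378, -0.001]
force: [-0.3, -0.2, 0.9]
width: 0.552
```

```bash
python3 - <<'E'
from loc import *
s,_=shot('wrist','w8.png'); c=cam('wrist',s); print(s['clock'],s['position'])
nr=[w2px(c,(*p,.046)) for p in((.4532,.3444),(.5444,.3541))]; print(nr)
for o in holes('pics/w8.png',c,nr): print(o); print(rel((*o[2],.11),YAW,s))
E
```

```text
26.55 [0.474598   0.23607335 0.21340855]
[array([304.17589111,  59.07909255]), array([409.2122271 ,  63.72908877])]
([303.8, 55.8], 266, [0.4525, 0.3469])
[[11.29, -0.57, 10.33], [-0.0, 0.001, -0.004]]
([409.2, 60.2], 261, [0.5437, 0.3569])
[[10.95, 8.6, 10.33], [-0.0, 0.001, -0.004]]
```

View pics/w8.png

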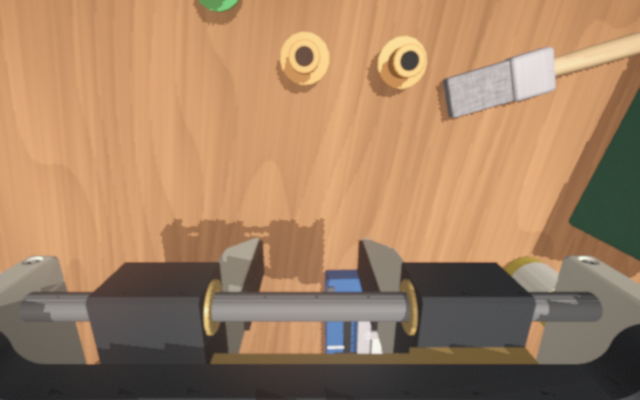

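Both bronze bushings are still in place at (304,56) and (409,60). I'll take a settled close look before grasping.

Request:
{"fn": "jog_arm", "kwargs": {
  "moves": [
    {"fingers": -0.1,"xyz": [7.5,-0.5,6],"angular": [0,0,0]},
    {"fingers": -0.1,"xyz": [7.5,-0.5,6],"angular": [0,0,0]},
    {"fingers": -0.1,"xyz": [7.5,-0.5,6],"angular": [0,0,0]},
    {"fingers": -0.1,"xyz": [7.5,-0.5,6],"angular": [0,0,0]},
    {"fingers": -0.1,"xyz": [7.5,-0.5,6],"angular": [0,0,0]}
  ]
}}

```text
clock: 27.22
position: [0.4588, 0.3097, 0.1539]
ee_rot: [2.052, 2.378, 0.001]
force: [-0.0, 0.0, 0.2]
width: 0.547
```

```bash
python3 - <<'E'
from loc import *
s,_=shot('wrist','w9.png'); c=cam('wrist',s); print(s['clock'],s['position'])
nr=[w2px(c,(*p,.046)) for p in((.4528,.3455),(.544,.355))]; print(nr)
for o in holes('pics/w9.png',c,nr,win=20): print(o); print(rel((*o[2],.044),YAW,s))
E
```

```text
27.225 [0.45875707 0.30966113 0.1539471 ]
[array([309.27004664, 156.49378024]), array([428.05209376, 161.55286476])]
([309.3, 154.7], 327, [0.4526, 0.3468])
[[3.77, -0.08, 10.99], [0.001, 0.0, -0.004]]
([428.4, 159.4], 307, [0.5439, 0.3567])
[[3.41, 9.1, 11.0], [0.001, 0.0, -0.004]]
```

Request:
{"fn": "jog_arm", "kwargs": {
  "moves": [
    {"fingers": -0.1,"xyz": [3.8,-0.1,3],"angular": [0,0,0]},
    {"fingers": -0.1,"xyz": [3.8,-0.1,5],"angular": [0,0,0]},
    {"fingers": -0.1,"xyz": [3.8,-0.1,5],"angular": [0,0,0]},
    {"fingers": -0.1,"xyz": [3.8,-0.1,5],"angular": [0,0,0]}
  ]
}}

```text
clock: 27.78
position: [0.4518, 0.3478, 0.1043]
ee_rot: [2.051, 2.379, 0.001]
force: [0.9, 0.3, -0.4]
width: 0.551
```

```bash
python3 - <<'E'
from loc import *
s=arm.observe(); print(s['position'],rel((.4526,.3468,.044),YAW,s))
E
```

```text
[0.45182236 0.34780293 0.10428091] [[-0.11, 0.06, 6.03], [0.001, -0.0, -0.003]]
```

Request:
{"fn": "jog_arm", "kwargs": {
  "moves": [
    {"fingers": -0.1,"xyz": [-0.1,0.05,3],"angular": [0,0,0]},
    {"fingers": -0.1,"xyz": [-0.1,0.05,6],"angular": [0,0,0]},
    {"fingers": -0.1,"xyz": [-0.1,0.05,6],"angular": [0,0,0]},
    {"fingers": 1,"xyz": [-0.1,0.05,6],"angular": [0,0,0]},
    {"fingers": 1,"xyz": [-0.1,0.05,6],"angular": [0,0,0]},
    {"fingers": 1,"xyz": [-0.1,0.05,6],"angular": [0,0,0]},
    {"fingers": 1,"xyz": [-0.1,0.05,2],"angular": [0,0,0]},
    {"fingers": 1,"xyz": [-0.1,0.05,-4],"angular": [0,0,0]},
    {"fingers": 1,"xyz": [-0.1,0.05,-6],"angular": [0,0,0]},
    {"fingers": 1,"xyz": [-0.1,0.05,-6],"angular": [0,0,0]}
  ]
}}

```text
clock: 29.02
position: [0.4524, 0.348, 0.1651]
ee_rot: [2.05, 2.38, 0.005]
force: [0.1, 0.7, -2.6]
width: 0.291
```

```bash
python3 - <<'E'
from loc import *
s=arm.observe(); print(s['position'],s['width'],s['force'])
print(rel(jw(Q,(.02,.087,.13)),YAW,s))
E
```

```text
[0.45235709 0.34795004 0.1650948 ] 0.29142157129768936 [ 0.10080518  0.72212681 -2.63767399]
[[-27.32, 11.42, 3.51], [0.003, -0.001, -0.002]]
```

Request:
{"fn": "jog_arm", "kwargs": {
  "moves": [
    {"fingers": 1,"xyz": [-27.3,11.4,0],"angular": [0,0,0]},
    {"fingers": 1,"xyz": [-27.3,11.4,0],"angular": [0,0,0]},
    {"fingers": 1,"xyz": [-27.3,11.4,0],"angular": [0,0,0]},
    {"fingers": 1,"xyz": [-27.3,11.4,1],"angular": [0,0,0]},
    {"fingers": 1,"xyz": [-27.3,11.4,3],"angular": [0,0,0]},
    {"fingers": 1,"xyz": [-27.3,11.4,3.5],"angular": [0,0,0]},
    {"fingers": 1,"xyz": [-27.3,11.4,3.5],"angular": [0,0,0]},
    {"fingers": 1,"xyz": [-27.3,11.4,3.5],"angular": [0,0,0]}
  ]
}}

```text
clock: 30.02
position: [0.6042, 0.0961, 0.1284]
ee_rot: [-2.046, -2.383, -0.001]
force: [-0.3, 0.5, -1.4]
width: 0.292
```

```bash
cat > hold.py <<'E'
from loc import *
import sys
n=sys.argv[1]; y=float(sys.argv[2])
s,_=shot('wrist',n+'.png'); c=cam('wrist',s); M=R.from_rotvec(s['ee_rot']).as_matrix()
print(s['clock'],tojig(s['position']),s['width'],s['force'])
print(rel(jw(Q,(.02,y,.079)),YAW,s))
# held collar-top hole offset from tool axis (top 2mm behind TCP)
u0=w2px(c,s['position']-M[:,2]*.002)
o=holes('pics/'+n+'.png',c,[u0-[0,3]],z=s['position'][2]+.002,win=16)[0]
print(o, 'offset tool', np.round(M.T@(np.array([*o[2],s['position'][2]+.002])-s['position']),4))
E
python3 hold.py w10 .087; sed 's/^s,_=.*c=cam/s=arm.observe(); c=cam/' hold.py >/dev/null
```

```text
30.025 [0.0185 0.0886 0.1284] 0.292370874815715 [-0.26314741  0.49528796 -1.36462252]
[[-0.17, 0.15, 4.94], [-0.0, -0.001, 0.001]]
([311.4, 281.7], 264, [0.6054, 0.0923]) offset tool [-0.0039  0.0006 -0.002 ]
```

```bash
python3 -c "
import cv2
a=[cv2.resize(cv2.imread(f'pics/{n}.png')[190:300,250:370],None,fx=3.3,fy=3.3,interpolation=2) for n in('w7','w10')]
cv2.imwrite('pics/cmp.png',cv2.hconcat(a))"
```

```text
(no output)
```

View pics/cmp.png

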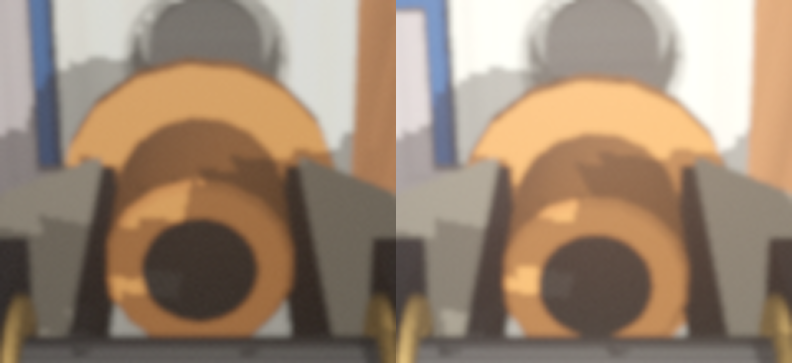

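The second is held about 2.2 mm further toward -x than the first, so offset is about -0.7 mm. Target TCP is y = 0.0877.

Request:
{"fn": "jog_arm", "kwargs": {
  "moves": [
    {"fingers": 1,"xyz": [-0.1,0.2,3],"angular": [0,0,0]},
    {"fingers": 1,"xyz": [-0.1,0.2,4.6],"angular": [0,0,0]},
    {"fingers": 1,"xyz": [-0.1,0.2,5.2],"angular": [0,0,0]},
    {"fingers": 1,"xyz": [-0.1,0.2,5.6],"angular": [0,0,0]},
    {"fingers": 1,"xyz": [-0.1,0.2,5.8],"angular": [0,0,0]},
    {"fingers": 1,"xyz": [-0.1,0.2,5.8],"angular": [0,0,0]}
  ]
}}

```text
clock: 30.82
position: [0.607, 0.0944, 0.071]
ee_rot: [-2.049, -2.381, -0.001]
force: [-3.3, 2.7, 3.3]
width: 0.293
```

```bash
python3 - <<'E'
from loc import *
s=arm.observe(); print(tojig(s['position']),s['force'],s['ft_torque'])
E
```

```text
[0.021  0.0865 0.071 ] [-3.30959311  2.70665009  3.29018183] [0.6217316  0.67567094 0.03187799]
```

Request:
{"fn": "jog_arm", "kwargs": {
  "moves": [
    {"fingers": 1,"xyz": [0.15,-0.05,0.1],"angular": [0,0,0]},
    {"fingers": 1,"xyz": [0.15,-0.05,0.4],"angular": [0,0,0]},
    {"fingers": 1,"xyz": [0.15,-0.05,0.6],"angular": [0,0,0]},
    {"fingers": 1,"xyz": [0.15,-0.05,0.8],"angular": [0,0,0]},
    {"fingers": 1,"xyz": [0.15,-0.05,1.0],"angular": [0,0,0]}
  ]
}}

```text
clock: 31.45
position: [0.6067, 0.0951, 0.0612]
ee_rot: [2.05, 2.38, 0.001]
force: [-3.9, 0.7, 10.7]
width: 0.295
```

```bash
python3 - <<'E'
from loc import *
s=arm.observe(); print(tojig(s['position']),s['force'],s['ft_torque'])
E
```

```text
[0.0208 0.0872 0.0612] [-3.91400792  0.70721557 10.66755934] [-0.004899    1.09150197 -0.02760286]
```

Request:
{"fn": "jog_arm", "kwargs": {
  "moves": [
    {"fingers": 1,"xyz": [0,0,0.2],"angular": [0,0,0]},
    {"fingers": 1,"xyz": [0,0,0.4],"angular": [0,0,0]},
    {"fingers": 1,"xyz": [0,0,0.55],"angular": [0,0,0]},
    {"fingers": 1,"xyz": [0,0,0.7],"angular": [0,0,0]},
    {"fingers": 1,"xyz": [0,0,0.7],"angular": [0,0,0]}
  ]
}}

```text
clock: 32.08
position: [0.6067, 0.0951, 0.0562]
ee_rot: [2.049, 2.379, 0.0]
force: [-11.1, -2.1, 32.6]
width: 0.291
```

```bash
python3 - <<'E'
from loc import *
s=arm.observe(); print(tojig(s['position']),s['force'],s['ft_torque'])
E
```

```text
[0.0208 0.0873 0.0562] [-11.09072358  -2.10432143  32.58962132] [-0.65952431  2.68763316 -0.01799083]
```

Home at 32 N. Next, the third.

Request:
{"fn": "jog_arm", "kwargs": {
  "moves": [
    {"fingers": 0.25,"xyz": [0,0,-0.3],"angular": [0,0,0]},
    {"fingers": 0.25,"xyz": [0,0,-0.3],"angular": [0,0,0]},
    {"fingers": 0.25,"xyz": [0,0,-2],"angular": [0,0,0]},
    {"fingers": -0.1,"xyz": [0,0,-8],"angular": [0,0,0]},
    {"fingers": -0.1,"xyz": [4,-2,-12],"angular": [0,0,0]},
    {"fingers": -0.1,"xyz": [21.5,-2.3,-10],"angular": [0,0,0]},
    {"fingers": -0.1,"xyz": [21.5,-2.3,-10],"angular": [0,0,0]},
    {"fingers": -0.1,"xyz": [21.5,-2.3,-10],"angular": [0,0,0]},
    {"fingers": -0.1,"xyz": [21.5,-2.3,-10],"angular": [0,0,0]},
    {"fingers": -0.1,"xyz": [21.5,-2.3,-10],"angular": [0,0,0]},
    {"fingers": -0.1,"xyz": [21.5,-2.3,-10],"angular": [0,0,0]}
  ]
}}

```text
clock: 33.45
position: [0.5526, 0.3024, 0.1536]
ee_rot: [2.052, 2.377, -0.001]
force: [0.0, -0.6, -0.4]
width: 0.547
```

```bash
python3 - <<'E'
from loc import *
s,_=shot('wrist','w11.png'); c=cam('wrist',s); print(s['clock'],s['position'],s['width'])
nr=[w2px(c,(.5439,.3567,.046))]; print(nr)
for o in holes('pics/w11.png',c,nr,win=20): print(o); print(rel((*o[2],.044),YAW,s))
E
```

```text
33.45 [0.55261857 0.30237162 0.1535909 ] 0.5473156607583745
[array([309.29505188, 131.78857853])]
([309.0, 131.7], 357, [0.5437, 0.3567])
[[5.52, -0.09, 10.95], [0.0, 0.001, -0.004]]
```

Request:
{"fn": "jog_arm", "kwargs": {
  "moves": [
    {"fingers": -0.1,"xyz": [5.5,-0.1,3],"angular": [0,0,0]},
    {"fingers": -0.1,"xyz": [5.5,-0.1,5],"angular": [0,0,0]},
    {"fingers": -0.1,"xyz": [5.5,-0.1,5],"angular": [0,0,0]},
    {"fingers": -0.1,"xyz": [5.5,-0.1,5],"angular": [0,0,0]}
  ]
}}

```text
clock: 34.0
position: [0.5436, 0.3571, 0.104]
ee_rot: [2.052, 2.378, 0.0]
force: [-0.1, -0.2, 1.3]
width: 0.549
```

```bash
python3 - <<'E'
from loc import *
s=arm.observe(); print(s['position'],rel((.5437,.3567,.044),YAW,s))
E
```

```text
[0.54363999 0.35705143 0.10399035] [[-0.03, -0.0, 6.0], [0.001, 0.001, -0.004]]
```

Request:
{"fn": "jog_arm", "kwargs": {
  "moves": [
    {"fingers": -0.1,"xyz": [-0.05,0,3],"angular": [0,0,0]},
    {"fingers": -0.1,"xyz": [-0.05,0,6],"angular": [0,0,0]},
    {"fingers": -0.1,"xyz": [-0.05,0,6],"angular": [0,0,0]},
    {"fingers": 1,"xyz": [-0.05,0,6],"angular": [0,0,0]},
    {"fingers": 1,"xyz": [-0.05,0,6],"angular": [0,0,0]},
    {"fingers": 1,"xyz": [-0.05,0,6],"angular": [0,0,0]},
    {"fingers": 1,"xyz": [-0.05,0,2],"angular": [0,0,0]},
    {"fingers": 1,"xyz": [-0.05,0,-4],"angular": [0,0,0]},
    {"fingers": 1,"xyz": [-0.05,0,-6],"angular": [0,0,0]},
    {"fingers": 1,"xyz": [-0.05,0,-6],"angular": [0,0,0]}
  ]
}}

```text
clock: 35.25
position: [0.5432, 0.3583, 0.1648]
ee_rot: [2.05, 2.38, 0.004]
force: [-0.6, 0.5, -2.8]
width: 0.293
```

```bash
python3 - <<'E'
from loc import *
s=arm.observe(); print(s['position'],s['width'],s['force'])
print(rel(jw(Q,(.02,-.029,.15)),YAW,s))
E
```

```text
[0.54318895 0.35833792 0.16477204] 0.2930902715167137 [-0.6419666   0.50380648 -2.78679325]
[[-38.6, 2.32, 1.45], [0.003, -0.001, -0.002]]
```

Request:
{"fn": "jog_arm", "kwargs": {
  "moves": [
    {"fingers": 1,"xyz": [-38.6,2.3,0],"angular": [0,0,0]},
    {"fingers": 1,"xyz": [-38.6,2.3,0],"angular": [0,0,0]},
    {"fingers": 1,"xyz": [-38.6,2.3,0],"angular": [0,0,0]},
    {"fingers": 1,"xyz": [-38.6,2.3,0],"angular": [0,0,0]},
    {"fingers": 1,"xyz": [-38.6,2.3,0],"angular": [0,0,0]},
    {"fingers": 1,"xyz": [-38.6,2.3,1],"angular": [0,0,0]},
    {"fingers": 1,"xyz": [-38.6,2.3,3],"angular": [0,0,0]},
    {"fingers": 1,"xyz": [-38.6,2.3,3.5],"angular": [0,0,0]},
    {"fingers": 1,"xyz": [-38.6,2.3,3.5],"angular": [0,0,0]},
    {"fingers": 1,"xyz": [-38.6,2.3,3.5],"angular": [0,0,0]}
  ]
}}

```text
clock: 36.5
position: [0.6227, -0.018, 0.1289]
ee_rot: [-2.046, -2.384, -0.002]
force: [0.1, 0.8, -1.3]
width: 0.294
```

```bash
python3 hold.py w12 -.029
python3 - <<'E'
import cv2,numpy as np
T=cv2.imread('pics/w10.png')[215:290,283:339]   # collar between pads
for n in('w7','w10','w12'):
    im=cv2.imread(f'pics/{n}.png')[195:300,275:347]
    r=cv2.matchTemplate(im,T,cv2.TM_CCOEFF_NORMED); print(n,cv2.minMaxLoc(r)[1],cv2.minMaxLoc(r)[3])
im=[cv2.resize(cv2.imread(f'pics/{n}.png')[190:300,250:370],None,fx=3.3,fy=3.3,interpolation=2) for n in('w10','w12')]
cv2.imwrite('pics/cmp2.png',cv2.hconcat(im))
E
```

```text
36.5 [ 0.0197 -0.027   0.1289] 0.29404750127858437 [ 0.07334729  0.77446016 -1.32289479]
[[-0.21, 0.03, 4.99], [0.001, -0.001, 0.001]]
([310.3, 283.4], 163, [0.6235, -0.0228]) offset tool [-0.0048  0.0001 -0.002 ]
w7 0.9536283016204834 (8, 15)
w10 1.0 (8, 20)
w12 0.9890878796577454 (8, 21)
```

View pics/cmp2.png

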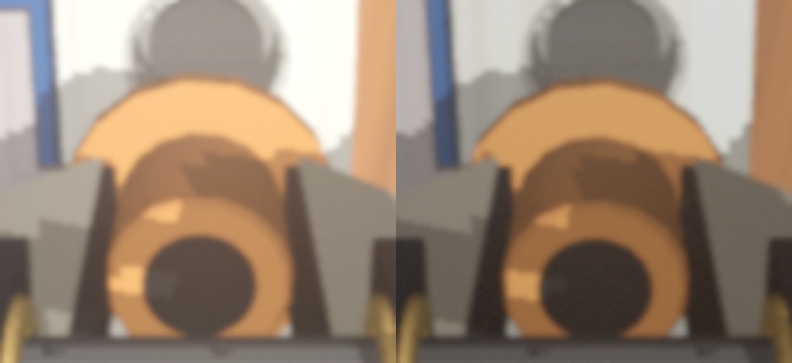

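Request:
{"fn": "jog_arm", "kwargs": {
  "moves": [
    {"fingers": 1,"xyz": [0.03,0.08,3],"angular": [0,0,0]},
    {"fingers": 1,"xyz": [0.03,0.08,4.6],"angular": [0,0,0]},
    {"fingers": 1,"xyz": [0.03,0.08,5.2],"angular": [0,0,0]},
    {"fingers": 1,"xyz": [0.03,0.08,5.5],"angular": [0,0,0]},
    {"fingers": 1,"xyz": [0.03,0.08,5.5],"angular": [0,0,0]},
    {"fingers": 1,"xyz": [0.03,0.08,5.5],"angular": [0,0,0]}
  ]
}}

```text
clock: 37.3
position: [0.6238, -0.02, 0.074]
ee_rot: [2.05, 2.38, 0.001]
force: [0.6, -0.5, -2.0]
width: 0.293
```

```bash
python3 - <<'E'
from loc import *
s=arm.observe(); print(tojig(s['position']),s['force'],s['ft_torque'])
E
```

```text
[ 0.0205 -0.029   0.074 ] [ 0.64609475 -0.47246936 -1.9551025 ] [ 0.01414311 -0.13703938 -0.0134168 ]
```

Request:
{"fn": "jog_arm", "kwargs": {
  "moves": [
    {"fingers": 1,"xyz": [0.08,0,0.2],"angular": [0,0,0]},
    {"fingers": 1,"xyz": [0.08,0,0.5],"angular": [0,0,0]},
    {"fingers": 1,"xyz": [0.08,0,0.8],"angular": [0,0,0]},
    {"fingers": 1,"xyz": [0.08,0,1.0],"angular": [0,0,0]},
    {"fingers": 1,"xyz": [0.08,0,1.2],"angular": [0,0,0]}
  ]
}}

```text
clock: 37.92
position: [0.6238, -0.0189, 0.0623]
ee_rot: [2.049, 2.38, 0.001]
force: [-1.2, 1.0, 9.7]
width: 0.294
```

```bash
python3 - <<'E'
from loc import *
s=arm.observe(); print(tojig(s['position']),s['force'],s['ft_torque'])
E
```

```text
[ 0.0207 -0.028   0.0623] [-1.19909268  0.96949009  9.66136095] [-0.05144508  0.40954053 -0.03084912]
```

Request:
{"fn": "jog_arm", "kwargs": {
  "moves": [
    {"fingers": 1,"xyz": [0,0,0.2],"angular": [0,0,0]},
    {"fingers": 1,"xyz": [0,0,0.4],"angular": [0,0,0]},
    {"fingers": 1,"xyz": [0,0,0.6],"angular": [0,0,0]},
    {"fingers": 1,"xyz": [0,0,0.75],"angular": [0,0,0]},
    {"fingers": 1,"xyz": [0,0,0.85],"angular": [0,0,0]},
    {"fingers": 1,"xyz": [0,0,0.85],"angular": [0,0,0]}
  ]
}}

```text
clock: 38.67
position: [0.624, -0.0189, 0.0563]
ee_rot: [2.048, 2.379, 0.001]
force: [-10.7, -2.0, 34.4]
width: 0.294
```

```bash
python3 - <<'E'
from loc import *
s=arm.observe(); print(tojig(s['position']),s['force'],s['ft_torque'])
E
```

```text
[ 0.0208 -0.028   0.0563] [-10.66831916  -2.02091547  34.41176736] [-4.42633913e-01  2.53389603e+00 -1.53173877e-03]
```

Home at 34 N. I'll release, rise, and verify everything (jig close-up plus scene) before locking.

Request:
{"fn": "jog_arm", "kwargs": {
  "grip_force": 20,
  "moves": [
    {"fingers": 0.25,"xyz": [0,0,-0.3],"angular": [0,0,0]},
    {"fingers": 0.25,"xyz": [0,0,-0.3],"angular": [0,0,0]},
    {"fingers": 0.25,"xyz": [0,0,-2],"angular": [0,0,0]},
    {"fingers": 0,"xyz": [0,0,-8],"angular": [0,0,0]},
    {"fingers": 0,"xyz": [2.5,-4,-14],"angular": [0,0,0]},
    {"fingers": 0,"xyz": [2.8,-6.7,-14],"angular": [0,0,0]},
    {"fingers": 0,"xyz": [2.8,-6.7,-14],"angular": [0,0,0]},
    {"fingers": 0,"xyz": [2.8,-6.7,-14],"angular": [0,0,0]},
    {"fingers": 0,"xyz": [2.8,-6.7,-14],"angular": [0,0,0]}
  ]
}}

```text
clock: 39.8
position: [0.5534, -0.0017, 0.1924]
ee_rot: [-2.05, -2.379, 0.0]
force: [0.8, 0.2, 0.4]
width: 0.501
```

```bash
python3 - <<'E'
from fit import *
s,_=shot('wrist','w13.png'); c=cam('wrist',s); shot('scene','sc13.png'); shot('side','sd13.png')
print(s['clock'],tojig(s['position']))
im=cv2.imread('pics/w13.png')
for y in (-.029,.029,.087):
    for z,r,col in((.034,.023,(0,255,0)),(.058,.014,(0,0,255))):
        P=np.array([w2px(c,jw(Q,(.02+r*np.cos(a),y+r*np.sin(a),z))) for a in np.linspace(0,6.3,40)]).astype(int)
        cv2.polylines(im,[P],True,col,1)
a=cv2.resize(im[0:300,200:440],(400,500),interpolation=2)
b=cv2.resize(cv2.imread('pics/sd13.png')[85:245,270:430],(400,400),interpolation=2); b=cv2.copyMakeBorder(b,0,100,0,0,0)
cv2.imwrite('pics/v13.png',cv2.hconcat([a,b]))
p=jw(Q,(-.046,-.0003,.063)); print(rel(p,YAW,s))
E
```

```text
39.8 [-0.0464 -0.0004  0.1924]
[[0.01, 0.05, 12.94], [-0.001, -0.0, -0.002]]
```

View pics/v13.png

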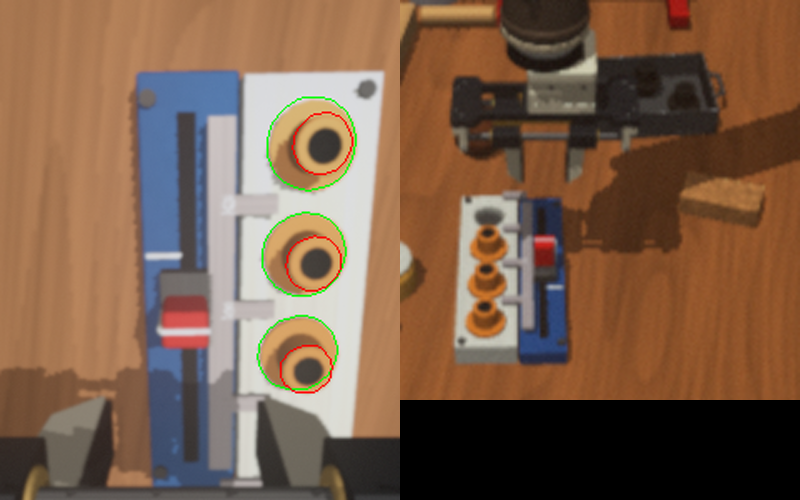

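All three are seated with the rings matching, and the keeper is open. Next I'll check the tin in the scene view.

```bash
python3 - <<'E'
import cv2
a=[cv2.resize(cv2.imread(f'pics/{n}.png')[270:390,100:250],(400,320),interpolation=2) for n in('scene0','sc13')]
cv2.imwrite('pics/t13.png',cv2.hconcat(a))
E
```

```text
(no output)
```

View pics/t13.png

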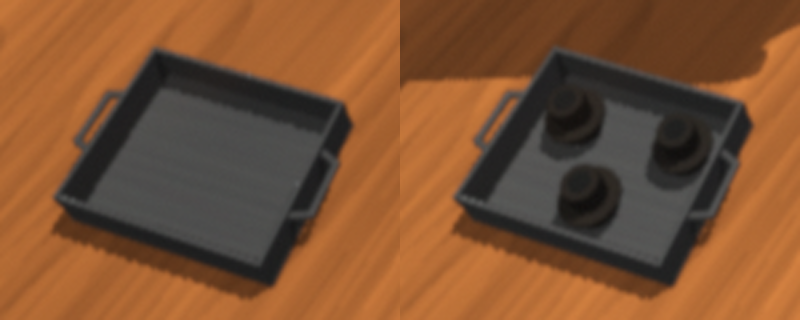

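All three worn bushings stand in the tin, which hasn't moved. Next I'll grasp the keeper grip and work out the slide distance.

Request:
{"fn": "jog_arm", "kwargs": {
  "moves": [
    {"fingers": 0,"xyz": [0,0.05,5],"angular": [0,0,0]},
    {"fingers": 0,"xyz": [0,0.05,10],"angular": [0,0,0]},
    {"fingers": 0,"xyz": [0,0.05,12.9],"angular": [0,0,0]},
    {"fingers": 0,"xyz": [0,0.05,12.9],"angular": [0,0,0]},
    {"fingers": 1,"xyz": [0,0.05,12.9],"angular": [0,0,0]},
    {"fingers": 1,"xyz": [0,0.05,12.9],"angular": [0,0,0]},
    {"fingers": 1,"xyz": [0,0.05,12.9],"angular": [0,0,0]},
    {"fingers": 1,"xyz": [0,0.05,12.9],"angular": [0,0,0]}
  ]
}}

```text
clock: 40.95
position: [0.5539, -0.0014, 0.0651]
ee_rot: [2.049, 2.38, 0.001]
force: [-1.8, -0.7, 5.5]
width: 0.263
```

```bash
python3 - <<'E'
from fit import *
import re
s=arm.observe(); print(tojig(s['position']),s['width'],s['force'])
# w13 pose
s13=dict(s); s13['position']=jw(Q,(-.0464,-.0004,.1924)); s13['ee_rot']=np.array([-2.05,-2.379,0])
c=cam('wrist',s13)
for u,z in(((298.4,153.6),.024),((311,198.6),.0745)): print(tojig(px2w(c,u,z)))
E
```

```text
[-0.0458 -0.0002  0.0651] 0.2628634372729617 [-1.80217926 -0.71064163  5.52182148]
[-0.0578  0.0271  0.024 ]
[-0.0459 -0.0013  0.0745]
```

Request:
{"fn": "jog_arm", "kwargs": {
  "moves": [
    {"fingers": 1,"xyz": [0.5,0,0],"angular": [0,0,0]},
    {"fingers": 1,"xyz": [1.0,0,0],"angular": [0,0,0]},
    {"fingers": 1,"xyz": [1.5,0,0],"angular": [0,0,0]},
    {"fingers": 1,"xyz": [2.0,0,0],"angular": [0,0,0]},
    {"fingers": 1,"xyz": [2.4,0,0],"angular": [0,0,0]},
    {"fingers": 1,"xyz": [2.7,0,0],"angular": [0,0,0]},
    {"fingers": 1,"xyz": [2.9,0,0],"angular": [0,0,0]},
    {"fingers": 1,"xyz": [2.9,0,0],"angular": [0,0,0]},
    {"fingers": 1,"xyz": [2.9,0,0],"angular": [0,0,0]}
  ]
}}

```text
clock: 42.08
position: [0.5492, 0.0269, 0.0651]
ee_rot: [2.049, 2.379, -0.0]
force: [-3.2, -1.0, 8.5]
width: 0.262
```

```bash
python3 - <<'E'
from fit import *
s=arm.observe(); print(tojig(s['position']),s['width'],s['force'])
E
```

```text
[-0.0462  0.0285  0.0651] 0.2619066198683929 [-3.16926663 -1.03064869  8.48101102]
```

Moved 28.7 mm with low drag. I'll release, rise and check.

Request:
{"fn": "jog_arm", "kwargs": {
  "moves": [
    {"fingers": 0,"xyz": [0,0,0],"angular": [0,0,0]},
    {"fingers": 0,"xyz": [0,0,0],"angular": [0,0,0]},
    {"fingers": 0,"xyz": [0,0,-4],"angular": [0,0,0]},
    {"fingers": 0,"xyz": [0,0,-10],"angular": [0,0,0]},
    {"fingers": 0,"xyz": [0,0,-14],"angular": [0,0,0]},
    {"fingers": 0,"xyz": [0,0,-14],"angular": [0,0,0]},
    {"fingers": 0,"xyz": [0,0,-14],"angular": [0,0,0]},
    {"fingers": 0,"xyz": [0,0,-14],"angular": [0,0,0]}
  ]
}}

```text
clock: 43.08
position: [0.5483, 0.027, 0.2025]
ee_rot: [-2.049, -2.379, 0.003]
force: [-0.2, 0.5, -0.4]
width: 0.499
```

```bash
python3 - <<'E'
from fit import *
s,_=shot('wrist','w14.png'); shot('scene','sc14.png')
print(s['clock'],s['position'],s['ee_rot'],s['force'])
a=cv2.resize(cv2.imread('pics/w14.png')[30:280,220:420],(400,500),interpolation=2)
b=cv2.resize(cv2.imread('pics/sc14.png')[150:400,100:300],(400,500),interpolation=2)
cv2.imwrite('pics/v14.png',cv2.hconcat([a,b]))
E
```

```text
43.075 [0.54829448 0.02703604 0.20253725] [-2.04893794 -2.37941889  0.00263518] [-0.15524046  0.54534343 -0.38553127]
```

View pics/v14.png

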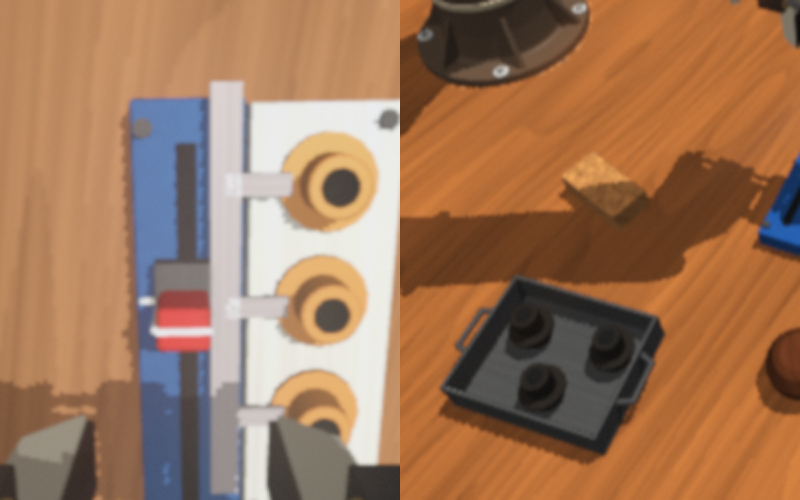

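```bash
python3 - <<'E'
from fit import *
s=arm.observe(); c=cam('wrist',s)
for u,z in(((293,180.5),.024),((310.5,195.5),.0745)): print(tojig(px2w(c,u,z)))
job.sign_off()
E
```

```text
[-0.0648  0.0271  0.024 ]
[-0.047   0.0273  0.0745]
the job is handed in; nothing more can be done
```

The jig is re-bushed and handed in at about 43 s; I was given no verdict on it.

- **Keeper opened:** I slid it by the red grip until it hit the end stop at 16 N. The picture showed the tongues midway between the bores.
- **Worn bushings:** all three are out of their bores and standing in the tin.
- **New bushings:** the three bronze ones are pressed into bores 1, 2 and 3. The push rose to about 20, 34 and 33 N at the expected seated height. Viewed from above, they lined up with where seated bushings should be. The green and yellow look-alikes were not touched.
- **Keeper locked:** I slid it back 28.7 mm by tool position. In the last picture its stripe was at jig y 27.3 mm and the track line at 27.1 mm, with the tongues over the shoulders.

**Differences I noticed:**
- The first bushing sat about 1.6 mm off-centre in the jaws. It still seated, and it lined up from above.
- The track line measured at jig y 25 to 27 mm across views, within calibration error.
- No check failed, and I saw no sign that anything had been knocked aside.

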